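# Reload and start the dish dryer

### The job

Take the dry breakfast board off the dish dryer and lay it flat in the middle of the cork mat, lengthways. Then lay every washed turner on the dryer, each one flat across both narrow rails, straight up the slope with its blade at the upper end and about centred on the two rails, side by side and none on another. When all are on, press the recessed start button right in with the orange press stick and put the stick back in its wooden rest; leave the soap, mug and bowl alone.

Things in the scene. Friction and masses are not known exactly. Their poses are not given: they have to be found in the camera images.
- deck (a point): middle of the fixed white dish dryer's deck, 130 mm above the counter, on the plane of the rail tops. x: up the slope (0.3 rad, rising away from the robot), y: along the rails, z: square to the deck. Two steel rails, 12 mm wide, 340 mm long, at x = -40 (lower) and +40 mm (upper); between them air down to the base (170 x 340 mm, 75 mm tall). End frames are below the rail tops
- mouth (a point): centre of the mouth of the start button's recess, 55 mm up, on a grey console at the dryer's front right. Its 60 x 60 mm face (orange square around the mouth) slopes 45 degrees: z points out of it, up and to the robot; y along the rails. The recess is a 20 mm square hole; the orange button, 18 mm across, lies 8 mm below the face: press it with the stick, not the fingers
- start (a joint): travel of the start button into the console, along the mouth's -z: 0 released, 0.005 m fully in (stop). Spring: 1.25 N to start moving, 3.75 N fully in; it counts as pressed from 0.0035 m. It springs back.
- stick: orange press stick: square handle 14 x 14 x 90 mm with a steel rod 8 mm thick at one end. Origin on its axis near the middle of the handle, at the balance point; x points along it to the rod's tip, which is 85 mm from the origin; the handle runs from x = -50 to +40 mm. 50 g.
- cradle (a point): where the stick's origin lies in its fixed pale wooden rest, 35 mm above the counter; x as the stick's x when put back. The rest (80 x 40 mm) has two notched uprights 8 mm thick, 26 mm either side of this point along x; notches 22 mm wide, 10 mm deep, their floor 7 mm below this point; between the uprights the base is 8 mm high
- board: breakfast board of plywood, 170 (x) x 60 (y) x 12 mm, 100 g; origin at its centre; both faces alike. It starts lying on the dryer's rails, its length up the slope.
- mat: cork mat fixed to the counter, 220 (x) x 130 (y) x 6 mm; origin at the centre of its underside.
- turner1: kitchen turner of pale wood, 10 mm thick all over, 180 mm long, both faces alike, about 60 g; origin at mid thickness at its balance point. x points to the blade: the handle is 20 mm wide from x = -95 to +15 mm, the blade 44 mm wide from x = +15 to +85 mm. Starts flat on the counter. May be absent.
- tip1 (a point): end of the blade of turner1, at x = +85 mm in its frame.
- turner2: kitchen turner of yellow plastic, 10 mm thick all over, 180 mm long, both faces alike, about 60 g; origin at mid thickness at its balance point. x points to the blade: the handle is 20 mm wide from x = -95 to +15 mm, the blade 44 mm wide from x = +15 to +85 mm. Starts flat on the counter. May be absent.
- tip2 (a point): end of the blade of turner2, at x = +85 mm in its frame.
- turner3: kitchen turner of red plastic, 10 mm thick all over, 180 mm long, both faces alike, about 60 g; origin at mid thickness at its balance point. x points to the blade: the handle is 20 mm wide from x = -95 to +15 mm, the blade 44 mm wide from x = +15 to +85 mm. Starts flat on the counter. May be absent.
- tip3 (a point): end of the blade of turner3, at x = +85 mm in its frame.
- turner4: kitchen turner of blue plastic, 10 mm thick all over, 180 mm long, both faces alike, about 60 g; origin at mid thickness at its balance point. x points to the blade: the handle is 20 mm wide from x = -95 to +15 mm, the blade 44 mm wide from x = +15 to +85 mm. Starts flat on the counter. May be absent.
- tip4 (a point): end of the blade of turner4, at x = +85 mm in its frame.
- soap: bystander: green soap bottle, 60 mm across, 190 mm tall, origin under its base.
- mug: bystander: blue mug, 80 mm across, 95 mm tall, origin under its base.
- bowl: bystander: white bowl, 90 mm across, 50 mm tall, origin under its base.
Mind the look-alikes: they are no part of the job. What is meant by the stick is not purple or turquoise, and is the larger of those in its own colour.

How it is judged (in metres and radians):
On the way, in this order (a step that is already met when the one before it is completed fails the run):
1. the dry board lies on the cork mat, let go (x of board in the frame of mat between -0.02 and 0.02 m and y of board in the frame of mat between -0.02 and 0.02 m and z of board in the frame of mat between 0.007 and 0.017 m and angle between the x axis of board and the x axis of mat, either way round below 0.2 rad and linear speed of board below 0.03 m/s and contact force between board and the fingers below 0.1 N), for 0.2 s.
2. every turner lies on both rails of the dryer (x of turner1 in the frame of deck between -0.022 and 0.022 m and y of turner1 in the frame of deck between -0.14 and 0.14 m and z of turner1 in the frame of deck between -0.001 and 0.011 m and x of each of tip1, tip2, tip3, tip4 in the frame of deck above 0.05 m and angle between the x axis of each of turner1, turner2, turner3, turner4 and the x axis of deck, either way round below 0.2 rad and linear speed of each of turner1, turner2, turner3, turner4 below 0.03 m/s and x of turner2 in the frame of deck between -0.022 and 0.022 m and y of turner2 in the frame of deck between -0.14 and 0.14 m and z of turner2 in the frame of deck between -0.001 and 0.011 m and x of turner3 in the frame of deck between -0.022 and 0.022 m and y of turner3 in the frame of deck between -0.14 and 0.14 m and z of turner3 in the frame of deck between -0.001 and 0.011 m and x of turner4 in the frame of deck between -0.022 and 0.022 m and y of turner4 in the frame of deck between -0.14 and 0.14 m and z of turner4 in the frame of deck between -0.001 and 0.011 m), for 0.2 s.
3. with the turners on the rails, the start button is pressed right in by the stick (all of step 2 and value of joint start above 0.0035 m and contact force between stick and start above 0.5 N), for 0.05 s.
At the end, for the whole second after the job is handed in: Board flat on the mat, within 20 mm of its centre on each mat axis, 0.2 rad; turners flat on both rails, within 22 mm of mid-slope, 140 mm along the rails, 0.2 rad, blade up; stick in its rest within 14 mm, 0.2 rad; button out; all let go and still (all of step 1 and all of step 2 and horizontal distance between stick and cradle below 0.014 m and z of stick in the frame of cradle between -0.006 and 0.006 m and angle between the x axis of stick and the x axis of cradle, either way round below 0.2 rad and linear speed of stick below 0.03 m/s and value of joint start below 0.0015 m); the robot touches nothing.
It fails at once if the soap is pushed away or tipped (distance of soap from where it was at the start of the episode above 0.04 m or angle between soap's own z axis and vertical above 0.5 rad).
It fails at once if the mug is pushed away or tipped (distance of mug from where it was at the start of the episode above 0.04 m or angle between mug's own z axis and vertical above 0.5 rad).
It fails at once if the bowl is pushed away or tipped (distance of bowl from where it was at the start of the episode above 0.04 m or angle between bowl's own z axis and vertical above 0.5 rad).
It fails at once if the start button is pushed by the gripper itself (contact force between the fingers and start above 0.5 N).
Of turner1, turner2, turner3, turner4 only 3 to 4 are there at a start; the rules pass over those that are not, and their reading is None.
At some moment in a run one of board, stick may be knocked a few centimetres aside while the robot is not near it.
Once in a run the grip may slacken for a moment while it holds something.
It also fails if it takes over 210 s, if anything falls off the work surface, if the arm or the gripper's body presses on something with over 40 N, if the wrist force passes 120 N, or if a joint passes its speed limit or range.

### The arm

A 6-joint arm with a two-finger parallel gripper is mounted at the origin on the work surface. World frame = base frame: x ahead of the robot, y to its left, z up, the work surface at z = 0. Lengths are in mm, angles in rad, forces in N, time in s.
With the tool pointing down it reaches from about 350 to 875 mm from the base axis. Payload 4.2 kg.
Tool frame: the origin (TCP) lies at the very end of the fingers, on their centre line; the grasp point (between the pads) lies 19 mm behind it; z points along the fingers, y is the line along which they close (so a half turn about z gives the same grasp; the last joint's range is limited). The gripper opens to 85 mm and grips with 20 to 120 N. Pads are 22 mm wide; open, the fingers measure 114 mm over their backs; the gripper's body (76 mm by 85 mm) begins 54 mm behind the grasp point. The pads swing forward as they close: fully open they stand 13 mm farther back than shut.
Start: joints at [-1.063, 0.385, 0.008, 0, -1.194, -0.259], TCP at [153.918, -605.73, 231.312] pointing down, gripper open.
Joint ranges: [-3.14, 3.14], [-1.21, 2.06], [-1.07, 1.41], [-3.16, 2.05], [-2.99, -0.16], [-3.1, 3.1]. Speed limits (rad/s): [2.79, 2.79, 3.14, 3.14, 3.14, 3.14].

### API

Orientations are given as a unit quaternion [x, y, z, w].
In Python, from bench import monitor, get_image, camera_info, job_done gives the robot as it stands.
- The arm moves only by the tool send_rows, never from a script. Its argument "series" is a list of rows, each a list of 3 entries, a list of its own where there are three numbers: the shift along the tool's x, y, z in mm, then the turn, a rotation vector about the tool's x, y, z in rad, then the finger opening in mm, from 0 to 85.4. A call has 1 to 8 rows; each row shifts and turns the commanded pose from where the row before left it, along the tool's axes as they then stand; what a row does not reach is not made up. A row lasts 1/10 s, in which the tool goes at most 50 mm and 8.59 degrees, less where a joint would pass 70% of its speed; a pose out of reach is approached as far as the arm can. A call with a gripper value outside its range is refused whole. The fingers move at their own pace and stop on an object; the grip force is fixed at half the most. Time passes only in rows, so rows that do not move let the fingers close. It gives the time, the measured TCP pose, the force, the opening and the grip force at its end, in the units of the state.
- monitor.read_state(): the state, without advancing time (a new reading comes with each control period).
- get_image(name): name is "scene" or "top" or "wrist"; returns the picture (400x640x3 uint8, red, green, blue); there is no depth.
- camera_info(name): a dict with "intrinsics" (3x3 intrinsics, pixels), "R" (3x3) and "t" (3): a world point X has camera coordinates R X + t. Camera axes: x right, y down, z forward; pixel columns grow to the right and rows downward; lengths in mm; the calibration is good to about 2 mm. The wrist camera is an equidistant fisheye: a pixel r from the principal point sees the ray r / f radians off the axis. A picture is of the moment at which its call begins: read the wrist's pose just before it. camera_info takes no time and is no camera call; for the wrist camera it gives the pose at the moment of the call.
- job_done(): hands the job in; it is judged then, once.
The state is a dict: "clock": time; "joints": joint angles; "joint_vel": joint speeds; "joint_efforts": joint torques, N m; "position": TCP position; "ee_rot": TCP orientation; "contact_force": force on the tool from outside, world axes, zero at the start; "wrist_torque": the same for the moment, N m; "gripper_width": finger opening in mm; "grasp_force": force on a finger pad.
Only numpy, scipy, OpenCV 4.12 (cv2) and the standard library are available. Lean on these libraries where they do the work, as an engineer would, in place of code of your own. Each camera call takes 0.05 s, during which the arm holds its last target. There are 200 camera calls.

## Working session

There is one attempt and no reset: what is moved stays moved. The work goes in short steps, Python scripts to look and compute and a tool call to move; the robot and the scene stay as the last step left them, time stands still between calls to the robot, and variables do not carry over. Pictures are saved under pics/ and viewed, at most 14 in all, crops included, and the job is handed in when it is done.

Besides the shell and the picture viewer there is one more tool, called after ">>>" as name([rows], argument=value, ...), one row to a line, values as JSON. send_rows: Moves the arm, as the interface text tells. Its arguments: {"type":"object","properties":{"series":{"type":"array"}},"required":["series"]}

```bash
ls; mkdir -p pics; python3 - <<'E'
from bench import monitor,get_image,camera_info
import cv2,numpy as np
np.set_printoptions(precision=4,suppress=True)
print(monitor.read_state())
for n in("scene","top"):
    im=get_image(n);cv2.imwrite(f"pics/{n}0.png",im[:,:,::-1]);print(n,camera_info(n))
print(camera_info("wrist"))
E
```

```text
pics
{'clock': 0.0, 'joints': array([-1.0634,  0.3855,  0.0066, -0.0005, -1.194 , -0.2586]), 'joint_vel': array([-0.0007,  0.0017, -0.0016, -0.0014, -0.001 ,  0.    ]), 'joint_efforts': array([  0.0005, -39.2288,  18.8405,   4.1865,  -0.0046,   0.    ]), 'position': array([ 153.7893, -605.1843,  230.2452]), 'ee_rot': array([-0.124 ,  0.9923,  0.001 , -0.0002]), 'contact_force': array([ 0.2853, -0.3437, -0.351 ]), 'wrist_torque': array([ 0.0012,  0.0886, -0.0204]), 'grasp_force': 0.0, 'gripper_width': 85.10798930862647}
scene {'intrinsics': array([[369.5571,   0.    , 318.5376],
       [  0.    , 369.5571, 197.8043],
       [  0.    ,   0.    ,   1.    ]]), 'R': array([[-0.6684,  0.7436,  0.0177],
       [ 0.4902,  0.4583, -0.7414],
       [-0.5593, -0.4869, -0.6709]]), 't': array([ 332.6036, -180.4142, 1502.5047])}
top {'intrinsics': array([[368.6052,   0.    , 320.5729],
       [  0.    , 368.6052, 202.3786],
       [  0.    ,   0.    ,   1.    ]]), 'R': array([[ 0.0038, -0.9999, -0.0123],
       [-0.9858, -0.0016, -0.1681],
       [ 0.168 ,  0.0127, -0.9857]]), 't': array([  38.9313,  530.7614, 1011.9415])}
{'intrinsics': array([[309.7069,   0.    , 314.8627],
       [  0.    , 309.7069, 202.0438],
       [  0.    ,   0.    ,   1.    ]]), 'R': array([[-0.2461,  0.9692,  0.0017],
       [ 0.935 ,  0.237 ,  0.2637],
       [ 0.2552,  0.0665, -0.9646]]), 't': array([623.7234, -34.6749, 377.6241])}
```

View pics/scene0.png

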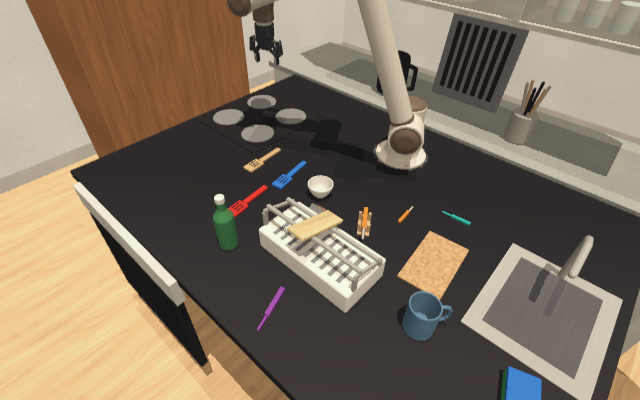

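View pics/top0.png

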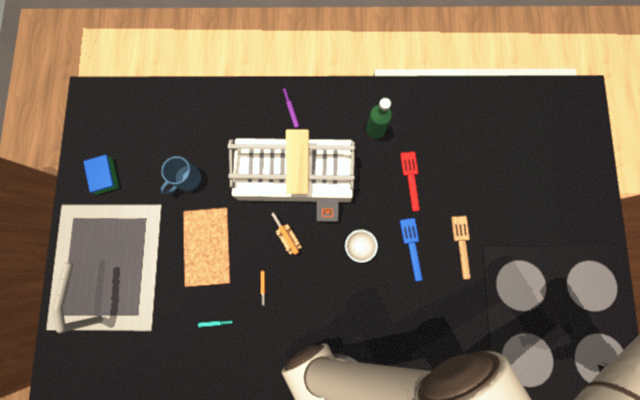

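Three turners are present: wood, red and blue (no yellow). The big orange stick lies in its rest near top (287,238), rod pointing up-left. The small orange one at (263,285), purple and turquoise are look-alikes. The board is across the rails at top (297,160), the mat at (206,247), and the console at (327,210).

```bash
cat > h.py <<'E'
from bench import monitor,get_image,camera_info
import cv2,numpy as np
from scipy.spatial.transform import Rotation as Ro
np.set_printoptions(precision=2,suppress=True)
st=monitor.read_state
def ray(info,name,uv):
    K=info["intrinsics"];d=(np.atleast_2d(uv)-K[:2,2])/K[0,0]
    if name=="wrist":
        r=np.linalg.norm(d,axis=1)[:,None];v=np.hstack([d*np.sinc(r/np.pi),np.cos(r)])
    else: v=np.hstack([d,np.ones((len(d),1))])
    R=info["R"];return -R.T@info["t"],(v/np.linalg.norm(v,axis=1)[:,None])@R
def plane(info,name,uv,h):
    o,d=ray(info,name,uv);return o+d*((h-o[2])/d[:,2:])
def tri(*obs): # (info,name,uv)
    A=np.zeros((3,3));b=np.zeros(3);L=[]
    for o in obs:
        c,d=ray(*o);d=d[0];P=np.eye(3)-np.outer(d,d);A+=P;b+=P@c;L.append((c,P))
    X=np.linalg.solve(A,b);return X,[np.linalg.norm(P@(X-c)) for c,P in L]
def proj(info,name,X):
    p=info["R"]@np.asarray(X,float)+info["t"]
    K=info["intrinsics"]
    if name=="wrist":
        r=np.hypot(p[0],p[1]);q=p[:2]/r*np.arctan2(r,p[2])
    else:q=p[:2]/p[2]
    return K[0,0]*q+K[:2,2]
# hue ranges (lo,hi,smin,vmin) OpenCV
HSV=dict(red=((0,180,60),(4,255,255)),blue=((106,150,60),(116,255,255)),orange=((8,200,120),(15,255,255)),
 wood=((10,70,120),(22,160,255)))
def blobs(im,c,amin=40):
    m=cv2.inRange(cv2.cvtColor(im,cv2.COLOR_RGB2HSV),*HSV[c])
    cs,_=cv2.findContours(m,cv2.RETR_EXTERNAL,cv2.CHAIN_APPROX_NONE)
    return [k for k in cs if cv2.contourArea(k)>amin]
def look(name,fn=None):
    i=camera_info(name);im=get_image(name)
    if fn:cv2.imwrite("pics/"+fn,im[:,:,::-1])
    return i,im
E
python3 - <<'E'
from h import *
for n in("top","scene"):
    i,im=look(n)
    for c in HSV:
        for k in blobs(im,c):
            m=cv2.moments(k);ctr=np.array([m["m10"],m["m01"]])/m["m00"]
            if c!="wood" and ctr[1]>300 : continue
            bx=cv2.boxPoints(cv2.minAreaRect(k))
            print(n,c,cv2.contourArea(k),ctr,plane(i,n,ctr,10)[0][:2],plane(i,n,bx,10)[:,:2].round().tolist())
E
```

```text
top red 579.0 [410.48 175.77] [ 617.86 -227.93] [[690.0, -197.0], [697.0, -243.0], [515.0, -261.0], [508.0, -216.0]]
top blue 639.0 [411.44 243.69] [ 415.55 -223.19] [[486.0, -188.0], [496.0, -234.0], [315.0, -263.0], [306.0, -218.0]]
top blue 763.0 [ 97.77 172.93] [626.   716.03] [[670.0, 769.0], [686.0, 695.0], [581.0, 663.0], [565.0, 736.0]]
top wood 196.5 [ 18.5  394.56] [ -0.53 869.07] [[21.0, 924.0], [22.0, 843.0], [-12.0, 838.0], [-12.0, 919.0]]
top wood 166.5 [284.87 241.04] [422.11 144.51] [[457.0, 180.0], [471.0, 158.0], [394.0, 112.0], [381.0, 134.0]]
top wood 115.0 [292.35 236.27] [436.07 122.92] [[469.0, 152.0], [476.0, 139.0], [405.0, 95.0], [397.0, 108.0]]
top wood 638.5 [461.64 241.36] [ 422.7  -368.53] [[496.0, -340.0], [502.0, -387.0], [319.0, -398.0], [313.0, -353.0]]
top wood 46.0 [328.18 211.17] [510.37  18.26] [[523.0, 40.0], [523.0, 4.0], [493.0, 4.0], [493.0, 39.0]]
top wood 3364.5 [205.75 246.94] [404.27 375.16] [[519.0, 452.0], [523.0, 317.0], [296.0, 300.0], [292.0, 431.0]]
top wood 82.0 [302.26 180.86] [601.97  95.94] [[720.0, 120.0], [720.0, 80.0], [562.0
[... 868 characters left out ...]
5.07] [540.97  21.53] [[603.0, -57.0], [410.0, -18.0], [467.0, 78.0], [645.0, 36.0]]
scene wood 217.0 [259.53 160.71] [ 432.39 -366.41] [[499.0, -386.0], [307.0, -404.0], [330.0, -350.0], [516.0, -337.0]]
scene wood 35019.5 [ 94.82 314.14] [1150.83 -176.77] [[1375.0, -125.0], [1003.0, -1445.0], [120.0, -521.0], [960.0, 330.0]]
scene wood 175.5 [417.1  103.31] [-403.   -163.86] [[-442.0, -234.0], [-502.0, -171.0], [-374.0, -99.0], [-318.0, -157.0]]
scene wood 55.0 [538.21 100.96] [-847.23  263.05] [[-675.0, 270.0], [-1022.0, 238.0], [-1011.0, 255.0], [-667.0, 285.0]]
scene wood 21455.5 [150.88  59.81] [  213.69 -1558.05] [[285.0, -3374.0], [-3839.0, -6661.0], [-82.0, -827.0], [867.0, -838.0]]
```

>>> send_rows([
  [[0,0,0],[0,0,0.1],85],
  [[0,0,0],[0,0,0],85],
])

```text
clock: 0.4
position: [153.9, -605.6, 231.0]
ee_rot: [-0.074, 0.997, 0.0, -0.0]
contact_force: [0.2, 0.1, 1.0]
gripper_width: 84.9
grasp_force: 0.0
```

>>> send_rows([
  [[0,0,0],[0,0,0.148],85],
  [[-30,40,-10],[0,0,0],85],
  [[-30,40,-10],[0,0,0],85],
  [[-30,40,-10],[0,0,0],85],
  [[-30,40,-10],[0,0,0],85],
  [[-30,40,-10],[0,0,0],85],
  [[-30,40,-10],[0,0,0],85],
  [[-30,40,-10],[0,0,0],85],
])

```text
clock: 1.2
position: [360.3, -329.2, 300.6]
ee_rot: [-0.002, 1.0, -0.0, 0.0]
contact_force: [0.9, -0.8, -0.8]
gripper_width: 84.9
grasp_force: 0.0
```

>>> send_rows([
  [[-30,40,-10],[0,0,0],85],
  [[-30,40,-10],[0,0,0],85],
  [[0,0,0],[0,0,0],85],
  [[0,0,0],[0,0,0],85],
])

```text
clock: 1.6
position: [418.9, -251.5, 319.6]
ee_rot: [-0.003, 1.0, 0.0, 0.0]
contact_force: [-0.0, -1.6, -1.2]
gripper_width: 84.8
grasp_force: 0.0
```

```bash
python3 - <<'E'
from h import *
i,im=look("wrist","w1.png")
np.savez("w1.npz",**i)
print(st()["position"],st()["ee_rot"])
for c in("red","blue","wood"):
    for k in blobs(im,c,150):
        bx=cv2.boxPoints(cv2.minAreaRect(k));print(c,cv2.contourArea(k),plane(i,"wrist",bx,10)[:,:2].round().tolist())
E
```

```text
[ 418.19 -252.28  319.32] [-0.  1.  0. -0.]
blue 2181.5 [[315.0, -261.0], [308.0, -219.0], [486.0, -190.0], [492.0, -235.0]]
wood 263.5 [[892.0, -1019.0], [813.0, -953.0], [804.0, -833.0], [876.0, -885.0]]
wood 820.0 [[461.0, -1037.0], [444.0, -836.0], [536.0, -834.0], [569.0, -1040.0]]
wood 298.5 [[410.0, -993.0], [398.0, -836.0], [432.0, -827.0], [449.0, -983.0]]
wood 183.0 [[393.0, 131.0], [387.0, 157.0], [470.0, 208.0], [476.0, 180.0]]
wood 419.0 [[395.0, 89.0], [387.0, 126.0], [472.0, 170.0], [479.0, 130.0]]
wood 220.5 [[307.0, -978.0], [308.0, -842.0], [339.0, -831.0], [342.0, -965.0]]
wood 3017.5 [[519.0, 313.0], [304.0, 296.0], [291.0, 432.0], [531.0, 460.0]]
wood 154.0 [[268.0, -961.0], [284.0, -836.0], [319.0, -835.0], [308.0, -960.0]]
wood 2041.5 [[319.0, -400.0], [317.0, -356.0], [495.0, -341.0], [501.0, -387.0]]
wood 337.5 [[229.0, -971.0], [190.0, -955.0], [231.0, -825.0], [266.0, -839.0]]
wood 286.5 [[143.0, -974.0], [95.0, -970.0], [143.0, -832.0], [186.0, -837.0]]
wood 278.0 [[-0.0, -1018.0], [-22.0, -990.0], [84.0, -827.0], [104.0, -849.0]]
```

>>> send_rows([
  [[0,50,0],[0,0,0],85],
  [[0,50,0],[0,0,0],85],
  [[0,50,0],[0,0,0],85],
  [[0,50,0],[0,0,0],85],
  [[0,50,0],[0,0,0],85],
  [[0,50,0],[0,0,0],85],
  [[0,0,0],[0,0,0],85],
  [[0,0,0],[0,0,0],85],
])

```text
clock: 2.45
position: [417.8, 47.2, 319.2]
ee_rot: [-0.001, 1.0, -0.0, -0.0]
contact_force: [-0.2, -0.4, -0.3]
gripper_width: 84.9
grasp_force: 0.0
```

```bash
python3 - <<'E'
from h import *
i,im=look("wrist","w2.png")
np.savez("w2.npz",**i)
print(st()["position"],st()["ee_rot"])
E
```

```text
[417.91  46.4  319.23] [ 0.  1. -0. -0.]
```

View pics/w2.png

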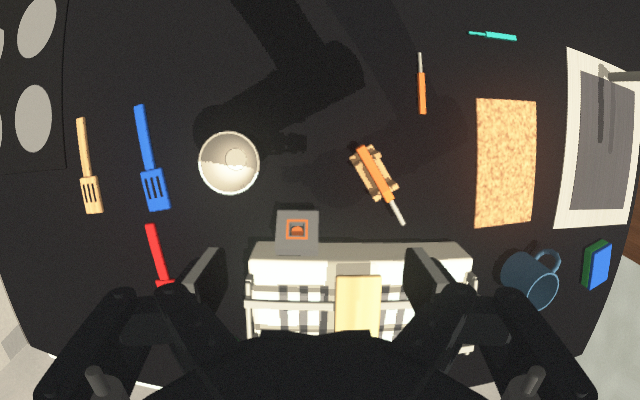

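w2: bowl (229,162), console mouth (297,229), stick in rest (375,175) with rod to (402,222), mat (505,162), board end (358,278) on the rails; fingers hide the upper rail. I move back and up to see the dryer whole.

>>> send_rows([
  [[20,15,-35],[0,0,0],85],
  [[20,15,-35],[0,0,0],85],
  [[10,10,-35],[0,0,0],85],
  [[0,10,-35],[0,0,0],85],
  [[0,0,0],[0,0,0],85],
  [[0,0,0],[0,0,0],85],
])

```text
clock: 3.1
position: [368.3, 96.1, 459.5]
ee_rot: [0.001, 1.0, 0.0, 0.0]
contact_force: [-0.1, -0.3, -0.5]
gripper_width: 84.9
grasp_force: 0.0
```

```bash
python3 - <<'E'
from h import *
i,im=look("wrist","w3.png")
np.savez("w3.npz",**i)
print(st()["position"],st()["ee_rot"])
c=im[180:330,200:440];cv2.imwrite("pics/w3c.png",cv2.resize(c,None,fx=3.3,fy=3.3,interpolation=cv2.INTER_CUBIC)[:,:,::-1])
i,im=look("top","t3.png");c=im[120:260,215:365];cv2.imwrite("pics/t3c.png",cv2.resize(c,None,fx=4,fy=4,interpolation=cv2.INTER_CUBIC)[:,:,::-1])
E
```

```text
[368.06  95.99 458.58] [ 0.  1. -0. -0.]
```

View pics/w3c.png

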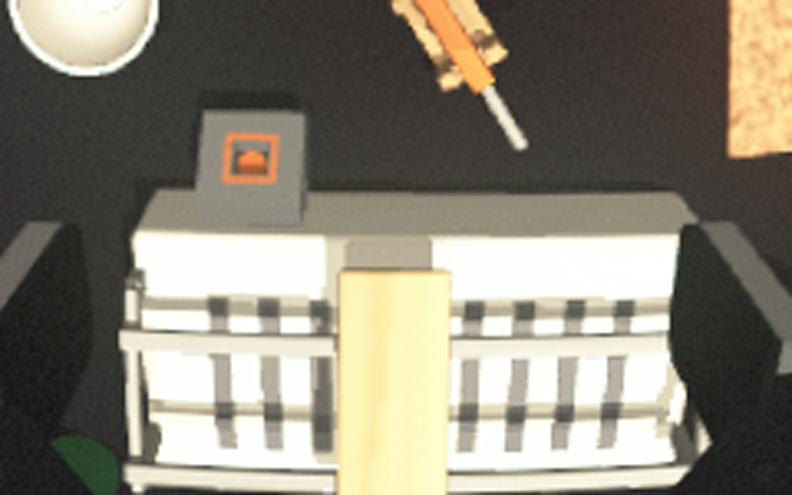

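View pics/t3c.png

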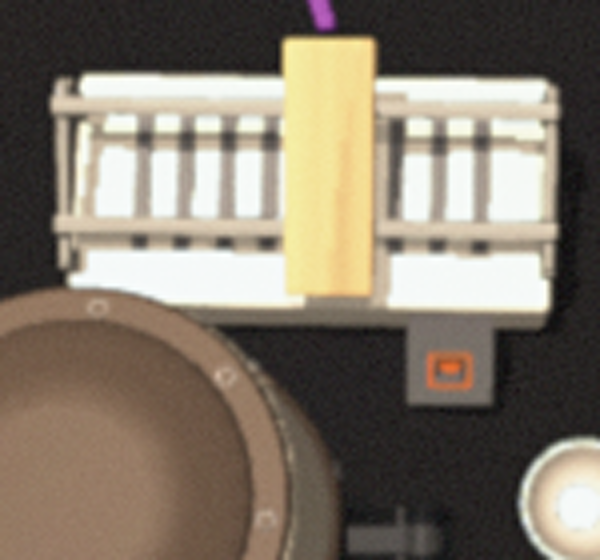

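w3c/t3c: lower rail right end at (121,340)/(557,232), upper right at (123,475)/(559,108); left ends in top (53,224), (52,104); board near corners (341,269),(449,271)/(373,297),(285,293); mouth (251,159)/(450,370).

```bash
python3 - <<'E'
from h import *
w=dict(np.load("w3.npz"));t=camera_info("top");w2=dict(np.load("w2.npz"))
W=lambda x,y:(w,"wrist",[200+x/3.3,180+y/3.3]); T=lambda x,y:(t,"top",[215+x/4,120+y/4])
P={}
for n,a,b in [("lowR",(121,340),(557,232)),("upR",(123,475),(559,108)),("upL",(693,470),(52,104)),("bR",(341,269),(373,297)),("bL",(449,271),(285,293)),("mouth",(251,159),(450,370))]:
    print(n,*tri(W(*a),T(*b)))
s=camera_info("scene")
# check by projecting left ends on plane heights
for a,h in [((53,224),118),((52,104),142),((557,232),118),((559,108),142)]:
    print(plane(t,"top",T(*a)[2],h))
print("board",plane(t,"top",[T(285,37)[2],T(376,37)[2]],155))
# stick & mat from wrist and top & scene
for inf,n,f in((w,"wrist","w3.png"),(w2,"wrist","w2.png"),(t,"top","top0.png"),(s,"scene","scene0.png")):
    im=cv2.imread("pics/"+f)[:,:,::-1].copy()
    for k in blobs(im,"orange",30):
        (c,sz,a)=cv2.minAreaRect(k);print(f,"orange",np.array(c),np.array(sz),a,cv2.contourArea(k),plane(inf,n,c,35)[0])
    for k in blobs(im,"wood",900):
        q=plane(inf,n,k[:,0],6)[:,:2].astype(np.float32);r=cv2.minAreaRect(q)
        if 100<min(r[1])<170 and max(r[1])<270: print(f,"mat",r)
E
```

```text
lowR [586.37 -48.99 117.94] [np.float64(2.466956792592429), np.float64(2.466956792592395)]
upR [664.68 -50.66 141.6 ] [np.float64(0.9444088503571516), np.float64(0.944408850357127)]
upL [670.25 284.67 134.9 ] [np.float64(5.051828598929027), np.float64(5.051828598929065)]
bR [541.15  74.47 116.49] [np.float64(1.949106848565657), np.float64(1.9491068485656384)]
bL [543.44 132.56 115.84] [np.float64(0.7434166434549242), np.float64(0.7434166434548823)]
mouth [500.43  22.13  58.21] [np.float64(1.7903820930022156), np.float64(1.7903820930022383)]
[[590.31 289.82 118.  ]]
[[666.98 287.77 142.  ]]
[[585.03 -51.07 118.  ]]
[[664.1  -51.46 142.  ]]
board [[709.   130.95 155.  ]
 [708.94  70.44 155.  ]]
w3.png mat ((407.37835693359375, 376.22509765625), (221.26211547851562, 132.08653259277344), 4.696165561676025)
w2.png mat ((407.4194641113281, 375.65972900390625), (220.30384826660156, 131.5502471923828), 4.8657636642456055)
top0.png mat ((406.8368225097656, 376.6286926269531), (223.63890075683594, 133.3248748779297), 4.6832075119018555)
scene0.png mat ((409.7624206542969, 376.7801818847656), (223.2349395751953, 130.59164428710938), 4.86831521987915)
```

>>> send_rows([
  [[0,0,0],[0,-0.1,0],85],
  [[0,0,0],[0,-0.1,0],85],
  [[0,0,0],[0,-0.1,0],85],
  [[0,0,0],[0,0,0],85],
])

```text
clock: 3.6
position: [366.1, 95.3, 457.3]
ee_rot: [-0.001, 0.989, -0.001, 0.149]
contact_force: [0.3, 0.9, -0.2]
gripper_width: 84.9
grasp_force: 0.0
```

>>> send_rows([
  [[-18.8,0.8,41.8],[0,0,0],85],
  [[-18.8,0.8,41.8],[0,0,0],85],
  [[-18.8,0.8,41.8],[0,0,0],85],
  [[-18.8,0.8,41.8],[0,0,0],85],
  [[-18.8,0.8,41.8],[0,0,0],85],
  [[-18.8,0.8,41.8],[0,0,0],85],
  [[-18.8,0.8,41.8],[0,0,0],85],
  [[-18.8,0.8,41.8],[0,0,0],85],
])

```text
clock: 4.4
position: [612.2, 102.2, 181.4]
ee_rot: [0.001, 0.989, -0.001, 0.148]
contact_force: [-0.4, 0.4, 0.1]
gripper_width: 85.0
grasp_force: 0.0
```

>>> send_rows([
  [[0,0,0],[0,0,0],85],
  [[0,0,0],[0,0,0],85],
])

```text
clock: 4.6
position: [610.9, 102.3, 181.3]
ee_rot: [0.001, 0.989, -0.001, 0.147]
contact_force: [0.6, -0.0, 1.3]
gripper_width: 85.2
grasp_force: 0.0
```

```bash
cat >> h.py <<'E'
DC=np.array([626.8,119,130.]);DR=Ro.from_euler("ZY",[-0.012,-0.3]).as_matrix()
def where():
    s=st();R=Ro.from_quat(s["ee_rot"]).as_matrix();return s["position"],R
def need(X,Rt=None):
    p,R=where();sh=R.T@(np.asarray(X,float)-p);print("pos",p,"shift",sh,"len",np.linalg.norm(sh))
    if Rt is not None:print("rotvec",Ro.from_matrix(R.T@Rt).as_rotvec().round(3))
FL=np.diag([-1.,1,-1])  # tool axes vs. a frame: x back, z down
def Rz(a):return Ro.from_euler("Z",a).as_matrix()
E
python3 - <<'E'
from h import *
need(DC+DR@[0,-17,-4],DR@FL)
look("wrist","w4.png")
E
```

```text
pos [610.92 102.3  181.35] shift [-0.13 -0.13 57.69] len 57.68707090747474
rotvec [ 0.   -0.01  0.01]
```

View pics/w4.png

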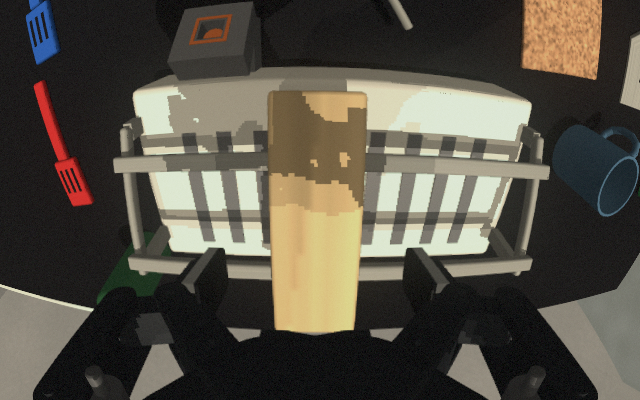

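w4: the board (318,210) sits centred between the fingers. Descend and grip.

>>> send_rows([
  [[0,0,25],[0,0,0],85],
  [[0,0,22],[0,0,0.01],85],
  [[0,0,10.7],[0,0,0],85],
  [[0,0,0],[0,0,0],85],
  [[0,0,0],[0,0,0],40],
  [[0,0,0],[0,0,0],40],
  [[0,0,0],[0,0,0],40],
  [[0,0,0],[0,0,0],40],
])

```text
clock: 5.45
position: [628.3, 104.5, 132.0]
ee_rot: [0.004, 0.989, 0.001, 0.151]
contact_force: [-3.2, 0.4, 5.8]
gripper_width: 57.5
grasp_force: 63.9
```

>>> send_rows([
  [[0,0,0],[0,0,0],40],
  [[0,0,-20],[0,0,0],40],
  [[0,0,-40],[0,0,0],40],
  [[0,0,-40],[0,0,0],40],
  [[0,0,-40],[0,0,0],40],
  [[0,0,0],[0,0,0],40],
])

```text
clock: 6.05
position: [588.1, 105.4, 271.5]
ee_rot: [0.004, 0.988, 0.004, 0.156]
contact_force: [0.7, 1.0, -0.1]
gripper_width: 57.8
grasp_force: 64.9
```

```bash
python3 - <<'E'
from h import *
need([407.5,376.2,160],Rz(0.083)@FL)
E
```

```text
pos [588.07 105.36 271.48] shift [208.61 268.61  52.13] len 344.07342240992733
rotvec [-0.01  0.31 -0.09]
```

>>> send_rows([
  [[0,0,0],[0,0.1,0],40],
  [[0,0,0],[0,0.1,0],40],
  [[0,0,0],[0,0.11,0],40],
  [[0,0,0],[0,0,-0.09],40],
  [[0,0,0],[0,0,0],40],
])

```text
clock: 6.55
position: [586.6, 104.0, 262.3]
ee_rot: [-0.04, 0.999, 0.002, -0.005]
contact_force: [0.0, 0.2, -0.8]
gripper_width: 57.9
grasp_force: 64.8
```

```bash
python3 - <<'E'
from h import *
need([407.5,376.2,80],Rz(0.083)@FL);print(st()["gripper_width"],st()["grasp_force"])
E
```

```text
pos [586.62 104.05 262.34] shift [154.67 284.95 185.15] len 373.36072317605004
rotvec [ 0.   -0.01 -0.  ]
57.89153509943814 64.80470538139343
```

>>> send_rows([
  [[19.3,35.6,0],[0,0,0],40],
  [[19.3,35.6,0],[0,0,0],40],
  [[19.3,35.6,10],[0,0,0],40],
  [[19.3,35.6,20],[0,0,0],40],
  [[19.3,35.6,30],[0,0,0],40],
  [[19.3,35.6,30],[0,0,0],40],
  [[19.3,35.6,35],[0,0,0],40],
  [[19.3,35.6,35],[0,0,0],40],
])

```text
clock: 7.35
position: [409.5, 371.8, 110.4]
ee_rot: [-0.04, 0.999, 0.002, -0.004]
contact_force: [0.7, 1.3, -0.7]
gripper_width: 57.6
grasp_force: 64.8
```

>>> send_rows([
  [[0,0,0],[0,0,0],40],
  [[0,0,0],[0,0,0],40],
  [[0,0,0],[0,0,0],40],
])

```text
clock: 7.65
position: [411.4, 370.8, 111.9]
ee_rot: [-0.04, 0.999, 0.002, -0.004]
contact_force: [0.5, 0.3, -0.1]
gripper_width: 57.8
grasp_force: 64.9
```

```bash
python3 - <<'E'
from h import *
need([407.5,376.2,8],Rz(0.083)@FL);print(st()["gripper_width"],st()["grasp_force"])
look("wrist","w5.png")
look("scene","s5.png")
E
```

```text
pos [411.43 370.8  111.87] shift [  2.62   5.17 103.93] len 104.08736322669763
rotvec [ 0.01 -0.01 -0.  ]
57.78180834833335 64.91329550743103
```

View pics/w5.png

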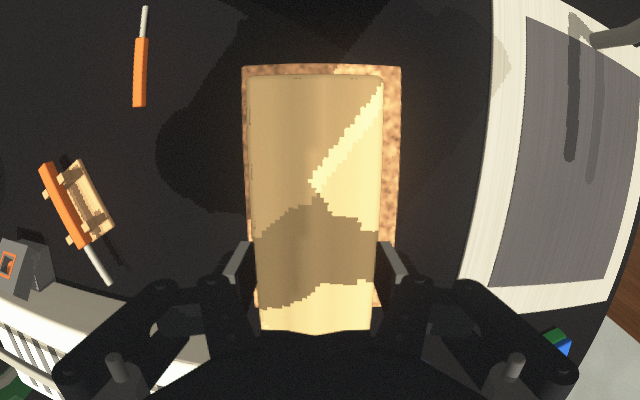

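w5: the board is held squarely above the mat. The stick (65,210) has been knocked off its notches to one side of the rest (90,200); I'll measure it later. Lowering now.

>>> send_rows([
  [[1.3,3,35],[0,0,0],40],
  [[1.3,2.2,35],[0.01,-0.01,0],40],
  [[0,0,20],[0,0,0],40],
  [[0,0,8],[0,0,0],40],
  [[0,0,0],[0,0,0],40],
  [[0,0,0],[0,0,0],40],
])

```text
clock: 8.35
position: [408.4, 376.5, 14.3]
ee_rot: [-0.04, 0.999, -0.002, 0.001]
contact_force: [-0.4, -0.4, -0.8]
gripper_width: 57.4
grasp_force: 64.9
```

```bash
python3 - <<'E'
from h import *
need([407.5,376.2,7.5],Rz(0.083)@FL)
E
```

```text
pos [408.39 376.49  14.26] shift [ 0.92 -0.19  6.76] len 6.823494532781569
rotvec [-0.  0. -0.]
```

>>> send_rows([
  [[0.9,0,3],[0,0,0],40],
  [[0,0,3],[0,0,0],40],
  [[0,0,1],[0,0,0],40],
  [[0,0,0],[0,0,0],40],
  [[0,0,0],[0,0,0],40],
])

```text
clock: 8.85
position: [406.9, 376.3, 7.8]
ee_rot: [-0.041, 0.999, -0.002, 0.001]
contact_force: [-2.1, -1.7, 7.8]
gripper_width: 58.2
grasp_force: 66.0
```

>>> send_rows([
  [[0,0,0],[0,0,0],65],
  [[0,0,0],[0,0,0],85],
  [[0,0,0],[0,0,0],85],
  [[0,0,-30],[0,0,0],85],
  [[0,-10,-45],[0,0,0.04],85],
  [[0,-30,-40],[0,0,0.043],85],
  [[0,-40,-30],[0,0,0],85],
  [[0,-40,-30],[0,0,0],85],
])

```text
clock: 9.65
position: [408.0, 255.8, 182.9]
ee_rot: [0.0, 1.0, -0.003, 0.001]
contact_force: [0.7, -0.4, 0.5]
gripper_width: 84.9
grasp_force: 0.0
```

>>> send_rows([
  [[0,-40,-20],[0,0,0],85],
  [[0,0,0],[0,0,0],85],
  [[0,0,0],[0,0,0],85],
  [[0,0,0],[0,0,0],85],
])

```text
clock: 10.05
position: [408.0, 217.2, 201.2]
ee_rot: [0.001, 1.0, -0.003, -0.0]
contact_force: [-0.4, -0.6, -0.5]
gripper_width: 85.0
grasp_force: 0.0
```

```bash
python3 - <<'E'
from h import *
i,im=look("wrist","w6.png");np.savez("w6.npz",**i)
print(where())
look("top","t6.png");look("scene","s6.png")
c=im[130:330,130:430];cv2.imwrite("pics/w6c.png",cv2.resize(c,None,fx=2.6,fy=2.6,interpolation=cv2.INTER_CUBIC)[:,:,::-1])
E
```

```text
(array([407.92, 217.43, 200.95]), array([[-1.  ,  0.  , -0.  ],
       [ 0.  ,  1.  , -0.01],
       [ 0.  , -0.01, -1.  ]]))
```

View pics/w6.png

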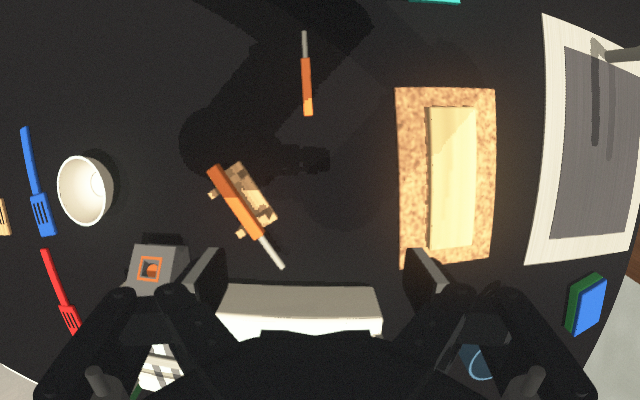

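w6: board (452,177) on the mat (446,178). The stick lies off the notches on the rest's −y side, handle (235,200), rod tip (283,268). Measuring both.

```bash
python3 - <<'E'
from h import *
T=camera_info("top");S=camera_info("scene");w=dict(np.load("w6.npz"))
for inf,n,f in((w,"wrist","w6.png"),(T,"top","t6.png"),(S,"scene","s6.png")):
    im=cv2.imread("pics/"+f)[:,:,::-1].copy();hsv=cv2.cvtColor(im,cv2.COLOR_RGB2HSV)
    m=cv2.inRange(hsv,(8,30,60),(30,255,255))
    cs,_=cv2.findContours(m,cv2.RETR_EXTERNAL,cv2.CHAIN_APPROX_NONE)
    uv=proj(inf,n,[407.5,376.2,10])
    for k in cs:
        if cv2.pointPolygonTest(k,uv.tolist(),False)>0:
            q=plane(inf,n,k[:,0],6)[:,:2].astype(np.float32);print(f,"mat",cv2.minAreaRect(q))
            mk=np.zeros(m.shape,np.uint8);cv2.drawContours(mk,[k],-1,255,-1)
            # board: smoother, yellower hue
            x,y,ww,hh=cv2.boundingRect(k)
            sub=hsv[y:y+hh,x:x+ww];print("hue pct mid",np.median(hsv[int(uv[1])-4:int(uv[1])+4,int(uv[0])-3:int(uv[0])+3].reshape(-1,3),0))
            b=cv2.inRange(cv2.medianBlur(hsv,3),(18,40,60),(30,255,255))&mk
            b=cv2.morphologyEx(b,cv2.MORPH_OPEN,np.ones((3,3)))
            for kk in cv2.findContours(b,cv2.RETR_EXTERNAL,cv2.CHAIN_APPROX_NONE)[0]:
                if cv2.contourArea(kk)>200:print("board",cv2.minAreaRect(plane(inf,n,kk[:,0],18)[:,:2].astype(np.float32)))
    o=cv2.inRange(hsv,(4,150,90),(16,255,255))
    for k in cv2.findContours(o,cv2.RETR_EXTERNAL,cv2.CHAIN_APPROX_NONE)[0]:
        if cv2.contourArea(k)>40:
            q=plane(inf,n,k[:,0],30)[:,:2].astype(np.float32);r=cv2.minAreaRect(q)
            if np.hypot(r[0][0]-440,r[0][1]-120)<90: print(f,"orange",r)
E
```

```text
w6.png mat ((443.6482849121094, 504.21685791015625), (467.3468017578125, 385.18280029296875), 37.56377029418945)
hue pct mid [ 27.5  66.  254. ]
board ((407.78466796875, 371.6871337890625), (202.8416290283203, 121.9058837890625), 4.705018997192383)
w6.png orange ((427.7926940917969, 131.2914276123047), (93.15449523925781, 18.825807571411133), 31.851184844970703)
t6.png mat ((268.21221923828125, 552.4930419921875), (538.4020385742188, 557.8488159179688), 89.94535827636719)
hue pct mid [ 13.  90. 116.]
board ((100.61565399169922, 508.2538757324219), (339.27764892578125, 187.99453735351562), 35.43592071533203)
board ((320.96783447265625, 432.27069091796875), (58.1034049987793, 151.80862426757812), 47.57468032836914)
board ((349.43212890625, 733.9892578125), (360.70855712890625, 159.34153747558594), 0.7677971124649048)
t6.png orange ((425.008056640625, 132.5454559326172), (91.34779357910156, 15.713037490844727), 31.11594009399414)
s6.png mat ((410.6668395996094, 377.0788879394531), (227.4243927001953, 133.43446350097656), 4.933973789215088)
hue pct mid [ 22.   87.5 241. ]
board ((410.3926696777344, 376.7125244140625), (174.25759887695312, 60.82171630859375), 5.284459114074707)
s6.png orange ((421.3953857421875, 128.6353759765625), (100.52413177490234, 14.938715934753418), 31.435110092163086)
```

View pics/w6c.png

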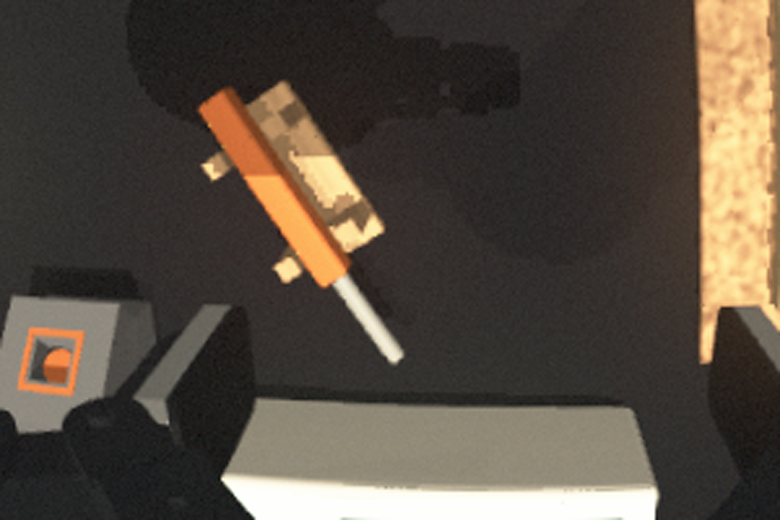

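The board is within 1 mm of the mat centre (scene view gives both at (410.5,377)). In w6c the stick may just be shifted by parallax; I'll re-check it later. On to the wooden turner.

>>> send_rows([
  [[0,-48,0],[0,0,0],60],
  [[0,-49,0],[0,0,0],60],
  [[0,-49,0],[0,0,0],60],
  [[0,-49,0],[0,0,0],60],
  [[0,-49,0],[0,0,0],60],
  [[0,-49,0],[0,0,0],60],
  [[0,-49,0],[0,0,0],60],
  [[0,-49,0],[0,0,0],60],
])

```text
clock: 11.0
position: [407.5, -175.5, 203.8]
ee_rot: [0.0, 1.0, -0.003, 0.0]
contact_force: [1.8, 0.9, -0.8]
gripper_width: 60.2
grasp_force: 0.0
```

>>> send_rows([
  [[0,-49,0],[0,0,0],60],
  [[0,-49,0],[0,0,0],60],
  [[0,-49,0],[0,0,0],60],
  [[0,-49,30],[0,0,0],60],
  [[0,0,30],[0,0,-0.078],60],
  [[0,0,30],[0,0,0],60],
  [[0,0,0],[0,0,0],60],
  [[0,0,0],[0,0,0],60],
])

```text
clock: 11.8
position: [407.7, -364.1, 118.9]
ee_rot: [-0.039, 0.999, -0.003, -0.001]
contact_force: [0.7, 0.2, 0.5]
gripper_width: 60.1
grasp_force: 0.0
```

```bash
cat >> h.py <<'E'
def tpose(c,near,img=None,amin=150):
    """turner pose from wrist view: min-area rect on z=10"""
    i,im=look("wrist",img)
    for k in blobs(im,c,amin):
        r=cv2.minAreaRect(plane(i,"wrist",k[:,0],10)[:,:2].astype(np.float32))
        if np.hypot(*(np.array(r[0])-near))<60:
            b=cv2.boxPoints(r);e=[(b[0]+b[1])/2,(b[2]+b[3])/2] if np.linalg.norm(b[0]-b[1])<np.linalg.norm(b[1]-b[2]) else [(b[1]+b[2])/2,(b[3]+b[0])/2]
            e=sorted(e,key=lambda p:p[0]);d=e[1]-e[0];L=np.linalg.norm(d);a=np.arctan2(d[1],d[0]);print("rect",r,"angle",round(a,3),"org",e[1]-85*d/L)
E
python3 - <<'E'
from h import *
d=np.array([np.cos(.078),np.sin(.078)])
tpose("wood",(408,-371),"w7.png")
need([*(np.array([413.3,-370.6])-3*d),2],Rz(.078)@FL)
E
```

```text
rect ((408.0209655761719, -372.11492919921875), (178.8745880126953, 44.07938766479492), 5.577134609222412) angle 0.097 org [ 412.44 -371.68]
pos [ 408.41 -364.41  120.19] shift [ -1.27  -5.68 118.23] len 118.37582532131626
rotvec [-0.01  0.   -0.  ]
```

View pics/w7.png

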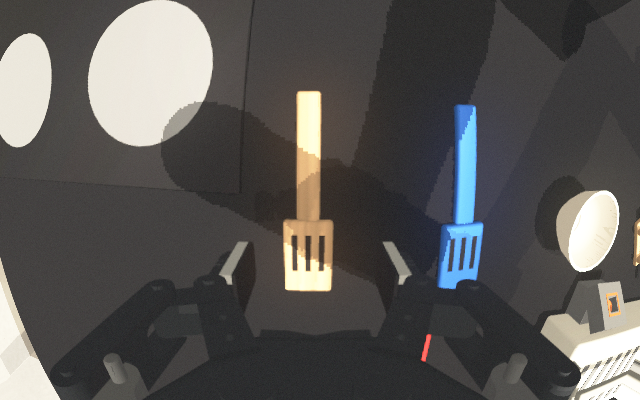

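w7: wooden turner upright at (309,190), blade (307,255), centred between the fingers. Descend and grip.

>>> send_rows([
  [[0,-7,40],[0.005,0,-0.015],60],
  [[-0.5,0,40],[0,0,0],60],
  [[0,0,25],[0,0,0],60],
  [[0,0,0],[0,0,0],60],
  [[0,0,0],[0,0,0],60],
])

```text
clock: 12.35
position: [410.0, -372.6, 16.1]
ee_rot: [-0.046, 0.999, -0.007, 0.002]
contact_force: [0.6, -1.4, 0.5]
gripper_width: 59.5
grasp_force: 0.0
```

```bash
python3 - <<'E'
from h import *
need([409.5,-372,2],Rz(.095)@FL)
E
```

```text
pos [ 410.03 -372.61   16.09] shift [ 0.5   0.84 14.08] len 14.115435856738147
rotvec [-0.01  0.   -0.  ]
```

>>> send_rows([
  [[0,0,10],[-0.01,0,0],60],
  [[0,0,3.5],[0,0,0],60],
  [[0,0,0],[0,0,0],60],
  [[0,0,0],[0,0,0],5],
  [[0,0,0],[0,0,0],5],
  [[0,0,0],[0,0,0],5],
  [[0,0,0],[0,0,0],5],
  [[0,0,0],[0,0,0],5],
])

```text
clock: 13.15
position: [408.6, -372.4, 1.4]
ee_rot: [-0.046, 0.999, -0.001, 0.0]
contact_force: [-0.7, 1.2, 5.6]
gripper_width: 17.9
grasp_force: 61.0
```

>>> send_rows([
  [[0,0,0],[0,0,0],5],
  [[0,0,0],[0,0,0],5],
])

```text
clock: 13.35
position: [408.6, -372.4, 1.4]
ee_rot: [-0.046, 0.999, -0.001, 0.0]
contact_force: [-0.6, 1.2, 5.5]
gripper_width: 18.0
grasp_force: 61.1
```

>>> send_rows([
  [[0,0,-20],[0,0,0],5],
  [[0,0,-40],[0,0,0],5],
  [[0,0,-48],[0,0,0],5],
  [[0,0,-48],[0,0,0],5],
  [[0,0,-48],[0,0,0],5],
  [[0,0,-48],[0,0,0.07],5],
  [[0,0,-28],[0,-0.1,0.03],5],
  [[0,0,0],[0,-0.1,0],5],
])

```text
clock: 14.15
position: [410.7, -373.1, 286.0]
ee_rot: [0.004, 0.994, -0.003, 0.106]
contact_force: [-0.3, -0.6, -1.2]
gripper_width: 18.1
grasp_force: 60.4
```

>>> send_rows([
  [[0,0,0],[0,-0.1,0.01],5],
  [[0,0,0],[0,0,0],5],
  [[0,0,0],[0,0,0],5],
])

```text
clock: 14.45
position: [407.7, -372.0, 280.6]
ee_rot: [0.01, 0.989, 0.0, 0.149]
contact_force: [0.0, 0.5, -0.9]
gripper_width: 17.8
grasp_force: 60.4
```

```bash
python3 - <<'E'
from h import *
need(DC+DR@[-3,85,100],DR@FL);print(st()["gripper_width"])
look("wrist","w8.png")
E
```

```text
pos [ 407.68 -371.98  280.56] shift [-152.    579.64  107.11] len 608.7397452395363
rotvec [ 0.   -0.   -0.01]
17.78193481338354
```

View pics/w8.png

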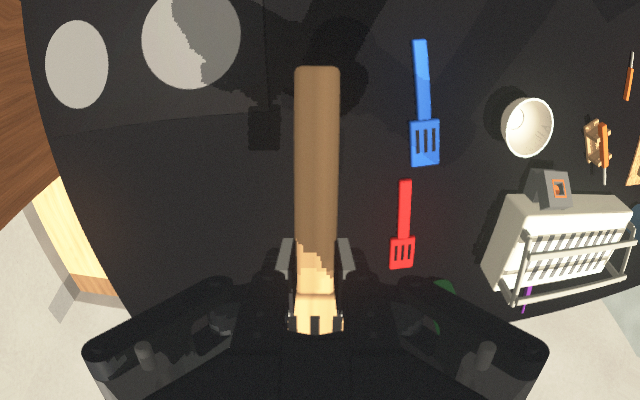

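w8: the wooden turner is held straight in the fingers (316,200). Carry to the dryer's left slot.

>>> send_rows([
  [[-11.7,44.6,0],[0,0,-0.01],5],
  [[-11.7,44.6,0],[0,0,0],5],
  [[-11.7,44.6,0],[0,0,0],5],
  [[-11.7,44.6,0],[0,0,0],5],
  [[-11.7,44.6,0],[0,0,0],5],
  [[-11.7,44.6,0],[0,0,0],5],
  [[-11.7,44.6,10],[0,0,0],5],
  [[-11.7,44.6,10],[0,0,0],5],
])

```text
clock: 15.3
position: [507.9, -13.3, 289.5]
ee_rot: [0.003, 0.989, -0.001, 0.15]
contact_force: [0.7, -1.2, -0.7]
gripper_width: 18.3
grasp_force: 60.4
```

>>> send_rows([
  [[-11.7,44.6,20],[0,0,0],5],
  [[-11.7,44.6,20],[0,0,0],5],
  [[-11.7,44.6,20],[0,0,0],5],
  [[-11.7,44.6,20],[0,0,0],5],
  [[-11.7,44.6,7],[0,0,0],5],
  [[0,0,0],[0,0,0],5],
  [[0,0,0],[0,0,0],5],
  [[0,0,0],[0,0,0],5],
])

```text
clock: 16.1
position: [590.1, 205.2, 223.3]
ee_rot: [0.004, 0.989, -0.001, 0.149]
contact_force: [-0.3, -0.7, -0.5]
gripper_width: 18.0
grasp_force: 60.4
```

```bash
python3 - <<'E'
from h import *
need(DC+DR@[-3,85,2],DR@FL);print(st()["gripper_width"])
look("wrist","w9.png")
E
```

```text
pos [590.11 205.23 223.34] shift [-5.54 -0.79 98.31] len 98.47263670612011
rotvec [-0. -0.  0.]
17.961724044819555
```

View pics/w9.png

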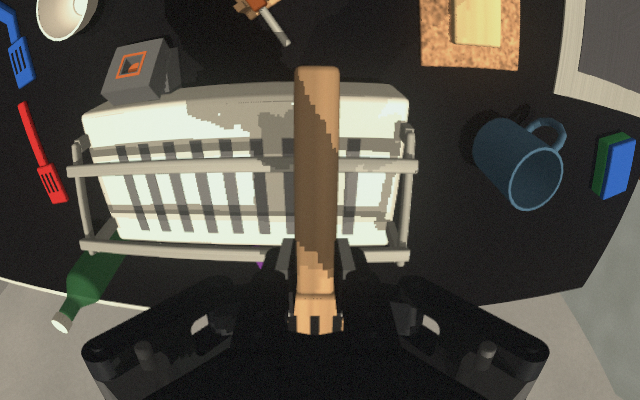

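w9: turner over the dryer's left part, aligned with the slope. Lowering.

>>> send_rows([
  [[-3,-0.8,30],[0,0,0],5],
  [[-2.5,0,30],[0,0,0],5],
  [[0,0,20],[0,0,0],5],
  [[0,0,8],[0,0,0],5],
  [[0,0,0],[0,0,0],5],
  [[0,0,0],[0,0,0],5],
])

```text
clock: 16.75
position: [622.1, 204.1, 143.0]
ee_rot: [0.005, 0.989, -0.0, 0.15]
contact_force: [-0.1, -0.8, 0.0]
gripper_width: 18.0
grasp_force: 60.4
```

```bash
python3 - <<'E'
from h import *
need(DC+DR@[-3,85,1.5],DR@FL);print(st()["gripper_width"],st()["contact_force"])
E
```

```text
pos [622.11 204.12 143.  ] shift [ 1.41 -0.07 12.6 ] len 12.682367365753175
rotvec [0. 0. 0.]
18.032642645985092 [-0.08 -0.77  0.02]
```

>>> send_rows([
  [[0.7,0,6],[0,0,0],5],
  [[0.7,0,4],[0,0,0],5],
  [[0,0,3],[0,0,0],5],
  [[0,0,0],[0,0,0],5],
  [[0,0,0],[0,0,0],5],
])

```text
clock: 17.25
position: [623.7, 204.2, 130.0]
ee_rot: [0.004, 0.989, -0.001, 0.15]
contact_force: [-5.6, 0.4, 5.5]
gripper_width: 18.4
grasp_force: 61.4
```

>>> send_rows([
  [[0,0,0],[0,0,0],25],
  [[0,0,0],[0,0,0],50],
  [[0,0,0],[0,0,0],55],
  [[0,0,-20],[0,0,0],55],
  [[0,0,-40],[0,0,0],55],
  [[0,0,-40],[0,0,0],55],
  [[0,0,0],[0,0,0],55],
  [[0,0,0],[0,0,0],55],
])

```text
clock: 18.05
position: [594.7, 204.8, 225.5]
ee_rot: [0.004, 0.989, 0.0, 0.151]
contact_force: [0.2, 0.2, -1.0]
gripper_width: 55.2
grasp_force: 0.0
```

```bash
python3 - <<'E'
from h import *
need([405,-225.5,130])
i,im=look("wrist","w10.png")
for k in blobs(im,"wood",400):
    q=plane(i,"wrist",k[:,0],140);r=cv2.minAreaRect(q[:,:2].astype(np.float32));print(r)
E
```

```text
pos [594.73 204.78 225.5 ] shift [ 205.73 -432.1    35.06] len 479.8559530960846
((653.765380859375, 204.59095764160156), (47.26891326904297, 160.3341064453125), 88.79521179199219)
((481.6754150390625, 311.472412109375), (49.607879638671875, 77.4572982788086), 6.095493316650391)
```

View pics/w10.png

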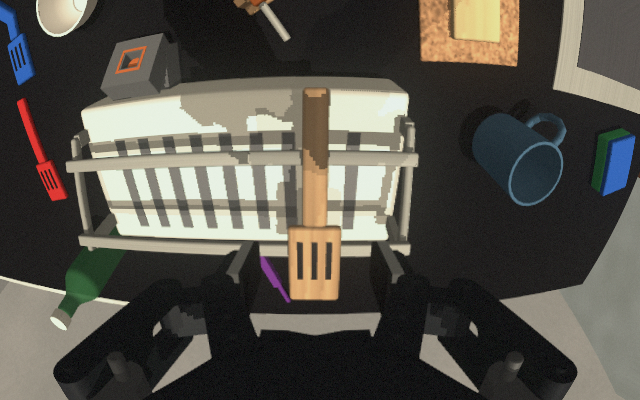

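w10: the wooden turner lies on both rails at (315,195), straight and blade up. Next, the blue one.

>>> send_rows([
  [[0,-36,0],[0,0.1,0],55],
  [[0,-36,0],[0,0.1,0],55],
  [[0,-36,0],[0,0.1,0],55],
  [[21,-36,0],[0,0,0],55],
  [[21,-36,0],[0,0,0],55],
  [[21,-36,0],[0,0,0],55],
  [[21,-36,0],[0,0,0],55],
  [[21,-36,0],[0,0,0],55],
])

```text
clock: 18.9
position: [485.4, -84.2, 222.4]
ee_rot: [0.005, 1.0, -0.0, -0.002]
contact_force: [0.5, -1.6, 0.4]
gripper_width: 55.2
grasp_force: 0.0
```

>>> send_rows([
  [[21,-36,10],[0,0,0],55],
  [[21,-36,20],[0,0,0],55],
  [[21,-36,30],[0,0,0],55],
  [[21,-36,35],[0,0,0],55],
  [[0,0,10],[0,0,-0.08],55],
  [[0,0,0],[0,0,-0.08],55],
  [[0,0,0],[0,0,0],55],
  [[0,0,0],[0,0,0],55],
])

```text
clock: 19.7
position: [403.7, -222.1, 122.1]
ee_rot: [-0.075, 0.997, 0.0, -0.001]
contact_force: [0.6, 1.2, -0.1]
gripper_width: 54.8
grasp_force: 0.0
```

```bash
python3 - <<'E'
from h import *
a=.154;d=np.array([np.cos(a),np.sin(a)])
tpose("blue",(400,-226),"w11.png")
need([*(np.array([405,-225.5])-3*d),2],Rz(a)@FL)
E
```

```text
rect ((400.294189453125, -226.35317993164062), (176.60447692871094, 43.36711502075195), 8.832745552062988) angle 0.154 org [ 403.56 -225.85]
pos [ 404.03 -221.96  122.42] shift [  2.48  -3.67 120.43] len 120.50750420637829
rotvec [ 0. -0. -0.]
```

>>> send_rows([
  [[3,-3.7,40],[0,0,0],55],
  [[0,0,40],[0,0,0],55],
  [[0,0,25],[0,0,0],55],
  [[0,0,10],[0,0,0],55],
  [[0,0,3],[0,0,0],55],
  [[0,0,0],[0,0,0],55],
  [[0,0,0],[0,0,0],55],
])

```text
clock: 20.45
position: [402.9, -226.3, 6.1]
ee_rot: [-0.076, 0.997, -0.0, 0.002]
contact_force: [0.0, 0.1, -0.5]
gripper_width: 55.2
grasp_force: 0.0
```

>>> send_rows([
  [[0,0,4.5],[0,0,0],55],
  [[0,0,0],[0,0,0],55],
  [[0,0,0],[0,0,0],5],
  [[0,0,0],[0,0,0],5],
  [[0,0,0],[0,0,0],5],
  [[0,0,0],[0,0,0],5],
  [[0,0,0],[0,0,0],5],
])

```text
clock: 21.15
position: [401.8, -226.2, 0.8]
ee_rot: [-0.076, 0.997, -0.0, 0.0]
contact_force: [-0.5, 0.6, 6.1]
gripper_width: 18.0
grasp_force: 59.6
```

>>> send_rows([
  [[0,0,-20],[0,0,0],5],
  [[0,0,-40],[0,0,0],5],
  [[0,0,-48],[0,0,0],5],
  [[0,0,-48],[0,0,0.05],5],
  [[0,0,-48],[0,0,0.08],5],
  [[0,0,-28],[0,-0.1,0.035],5],
  [[0,0,0],[0,-0.1,0],5],
  [[0,0,0],[0,-0.1,0],5],
])

```text
clock: 21.95
position: [402.0, -226.0, 233.6]
ee_rot: [0.007, 0.988, -0.0, 0.153]
contact_force: [-0.8, -0.2, -1.7]
gripper_width: 17.8
grasp_force: 59.0
```

>>> send_rows([
  [[0,0,0],[0,0,0],5],
  [[0,0,0],[0,0,0],5],
])

```text
clock: 22.15
position: [401.2, -226.3, 232.5]
ee_rot: [0.007, 0.989, -0.0, 0.149]
contact_force: [0.4, 0.2, -0.1]
gripper_width: 18.3
grasp_force: 59.0
```

```bash
python3 - <<'E'
from h import *
need(DC+DR@[-2,0,80],DR@FL)
E
```

```text
pos [ 401.25 -226.25  232.47] shift [-178.47  348.28   83.48] len 400.1512893873205
rotvec [ 0. -0. -0.]
```

>>> send_rows([
  [[-17.8,34.8,0],[0,0,0],5],
  [[-17.8,34.8,0],[0,0,0],5],
  [[-17.8,34.8,0],[0,0,0],5],
  [[-17.8,34.8,0],[0,0,0],5],
  [[-17.8,34.8,0],[0,0,0],5],
  [[-17.8,34.8,5],[0,0,0],5],
  [[-17.8,34.8,10],[0,0,0],5],
  [[-17.8,34.8,20],[0,0,0],5],
])

```text
clock: 22.95
position: [554.0, 52.9, 242.5]
ee_rot: [0.006, 0.989, -0.0, 0.151]
contact_force: [0.1, -0.8, 0.0]
gripper_width: 18.0
grasp_force: 59.1
```

>>> send_rows([
  [[-17.8,34.8,25],[0,0,0],5],
  [[-17.8,34.8,24],[0,0,0],5],
  [[0,0,20],[0,0,0],5],
  [[0,0,20],[0,0,0],5],
  [[0,0,20],[0,0,0],5],
  [[0,0,0],[0,0,0],5],
  [[0,0,0],[0,0,0],5],
])

```text
clock: 23.65
position: [619.5, 119.4, 147.4]
ee_rot: [0.007, 0.989, -0.001, 0.149]
contact_force: [-0.3, -0.1, -0.0]
gripper_width: 18.0
grasp_force: 59.1
```

```bash
python3 - <<'E'
from h import *
need(DC+DR@[-2,0,1],DR@FL);print(st()["gripper_width"])
look("wrist","w12.png")
E
```

```text
pos [619.53 119.38 147.38] shift [ 0.17 -0.29 17.75] len 17.752965886114314
rotvec [-0. -0. -0.]
18.04896529453824
```

View pics/w12.png

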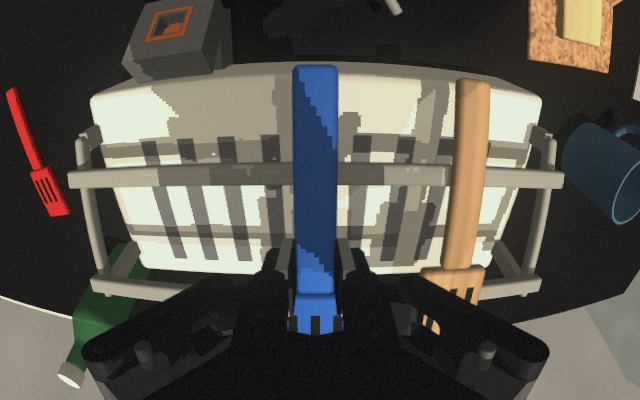

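w12: the blue turner is held straight, ready to set down mid-dryer; the wooden one is undisturbed at (468,190).

>>> send_rows([
  [[0,0,9],[0,0,0],5],
  [[0,0,5],[0,0,0],5],
  [[0,0,4],[0,0,0],5],
  [[0,0,0],[0,0,0],5],
  [[0,0,0],[0,0,0],5],
])

```text
clock: 24.2
position: [624.4, 119.0, 130.9]
ee_rot: [0.007, 0.989, -0.0, 0.15]
contact_force: [0.6, -0.0, -0.8]
gripper_width: 18.1
grasp_force: 59.1
```

>>> send_rows([
  [[0,0,0],[0,0,0],25],
  [[0,0,0],[0,0,0],50],
  [[0,0,0],[0,0,0],55],
  [[0,0,-20],[0,0,0],55],
  [[0,0,-40],[0,0,0],55],
  [[0,0,-40],[0,0,0],55],
  [[0,0,0],[0,0,0],55],
  [[0,0,0],[0,0,0],55],
])

```text
clock: 25.0
position: [594.9, 119.6, 227.9]
ee_rot: [0.007, 0.989, 0.001, 0.151]
contact_force: [-0.3, -0.6, -0.8]
gripper_width: 55.1
grasp_force: 0.0
```

```bash
python3 - <<'E'
from h import *
need([604,-229,200]);look("wrist","w13.png")
print(proj(camera_info("top"),"top",[607.5,-228.5,10]))
i,im=look("top")
# soap: top of bottle and base
print(plane(i,"top",[[384,103]],190),plane(i,"top",[[378,130]],0))
E
```

```text
pos [594.93 119.61 227.95] shift [  -5.21 -348.55   29.6 ] len 349.84364856246054
[410.8  179.15]
[[ 766.57 -124.32  190.  ]] [[ 765.49 -135.63    0.  ]]
```

>>> send_rows([
  [[0,-43.5,0],[0,0.1,0],55],
  [[0,-43.5,0],[0,0.1,0],55],
  [[0,-43.5,0],[0,0.1,0],55],
  [[-2,-43.5,0],[0,0,0],55],
  [[-2,-43.5,0],[0,0,0],55],
  [[-2,-43.5,0],[0,0,0],55],
  [[-2,-43.5,0],[0,0,0],55],
  [[0,-43.5,0],[0,0,0],55],
])

```text
clock: 25.9
position: [597.5, -230.7, 223.6]
ee_rot: [0.007, 1.0, 0.001, -0.002]
contact_force: [0.6, 0.4, 0.0]
gripper_width: 54.8
grasp_force: 0.0
```

>>> send_rows([
  [[0,0,40],[0,0,-0.11],55],
  [[0,0,40],[0,0,0],55],
  [[0,0,20],[0,0,0],55],
  [[0,0,0],[0,0,0],55],
  [[0,0,0],[0,0,0],55],
])

```text
clock: 26.4
position: [598.1, -229.0, 125.1]
ee_rot: [-0.048, 0.999, 0.001, -0.001]
contact_force: [0.2, 0.0, 0.9]
gripper_width: 55.2
grasp_force: 0.0
```

```bash
python3 - <<'E'
from h import *
a=.101;d=np.array([np.cos(a),np.sin(a)])
tpose("red",(602,-229),"w14.png")
need([*(np.array([607.5,-228.5])-3*d),1.5],Rz(a)@FL)
E
```

```text
rect ((603.2646484375, -231.00979614257812), (178.2642059326172, 43.327735900878906), 6.488049030303955) angle 0.113 org [ 607.37 -230.54]
pos [ 598.88 -228.95  126.44] shift [ -5.45  -0.47 124.95] len 125.07014784083697
rotvec [ 0.  0. -0.]
```

>>> send_rows([
  [[-3,-2,40],[0,0,-0.01],55],
  [[-2.4,0,40],[0,0,0],55],
  [[0,0,25],[0,0,0],55],
  [[0,0,10],[0,0,0],55],
  [[0,0,5],[0,0,0],55],
  [[0,0,0],[0,0,0],55],
  [[0,0,0],[0,0,0],55],
])

```text
clock: 27.15
position: [605.0, -230.2, 7.8]
ee_rot: [-0.053, 0.999, 0.0, 0.002]
contact_force: [0.1, 0.1, 0.9]
gripper_width: 54.8
grasp_force: 0.0
```

>>> send_rows([
  [[0,0,4],[0,0,0],55],
  [[0,0,2.2],[0,0,0],55],
  [[0,0,0],[0,0,0],5],
  [[0,0,0],[0,0,0],5],
  [[0,0,0],[0,0,0],5],
  [[0,0,0],[0,0,0],5],
  [[0,0,0],[0,0,0],5],
])

```text
clock: 27.85
position: [604.3, -230.3, 0.6]
ee_rot: [-0.053, 0.999, 0.0, 0.001]
contact_force: [-0.7, -1.0, 5.9]
gripper_width: 18.0
grasp_force: 62.2
```

>>> send_rows([
  [[0,0,-20],[0,0,0],5],
  [[0,0,-40],[0,0,0],5],
  [[0,0,-48],[0,0,0],5],
  [[0,0,-48],[0,0,0.05],5],
  [[0,0,-48],[0,0,0.067],5],
  [[0,0,-38],[0,-0.1,0],5],
  [[0,0,0],[0,-0.1,0],5],
  [[0,0,0],[0,-0.1,0],5],
])

```text
clock: 28.65
position: [603.9, -229.9, 242.9]
ee_rot: [0.006, 0.988, 0.0, 0.153]
contact_force: [-0.6, 0.9, -1.5]
gripper_width: 18.1
grasp_force: 61.2
```

>>> send_rows([
  [[0,0,0],[0,0,0],5],
  [[0,0,0],[0,0,0],5],
])

```text
clock: 28.85
position: [603.0, -230.1, 241.2]
ee_rot: [0.005, 0.989, 0.0, 0.149]
contact_force: [1.0, -0.4, -0.8]
gripper_width: 17.9
grasp_force: 61.2
```

```bash
python3 - <<'E'
from h import *
need(DC+DR@[-2,-85,80],DR@FL)
E
```

```text
pos [ 602.97 -230.14  241.19] shift [ 15.9  264.34  32.64] len 266.8212891759309
rotvec [ 0. -0.  0.]
```

>>> send_rows([
  [[2,37.8,0],[0,0,0],5],
  [[2,37.8,0],[0,0,0],5],
  [[2,37.8,0],[0,0,0],5],
  [[2,37.8,0],[0,0,0],5],
  [[2,37.8,0],[0,0,0],5],
  [[3,37.8,10],[0,0,0],5],
  [[3,37.5,22],[0,0,0],5],
  [[0,0,20],[0,0,0],5],
])

```text
clock: 29.65
position: [607.6, 38.5, 186.7]
ee_rot: [0.003, 0.989, 0.0, 0.149]
contact_force: [0.7, -0.2, -1.4]
gripper_width: 17.8
grasp_force: 61.2
```

>>> send_rows([
  [[0,0,20],[0,0,0],5],
  [[0,0,20],[0,0,0],5],
  [[0,0,0],[0,0,0],5],
  [[0,0,0],[0,0,0],5],
])

```text
clock: 30.05
position: [618.9, 34.3, 148.9]
ee_rot: [0.005, 0.989, -0.0, 0.149]
contact_force: [0.2, 0.0, -0.1]
gripper_width: 18.1
grasp_force: 61.2
```

```bash
python3 - <<'E'
from h import *
need(DC+DR@[-2,-85,0.5],DR@FL);print(st()["gripper_width"])
E
```

```text
pos [618.93  34.31 148.88] shift [ 1.01 -0.24 19.56] len 19.59126453012381
rotvec [ 0. -0.  0.]
18.09838565775471
```

>>> send_rows([
  [[1,0,10],[0,0,0],5],
  [[0,0,6],[0,0,0],5],
  [[0,0,4],[0,0,0],5],
  [[0,0,0],[0,0,0],5],
  [[0,0,0],[0,0,0],5],
])

```text
clock: 30.55
position: [623.3, 34.0, 130.1]
ee_rot: [0.005, 0.989, 0.0, 0.15]
contact_force: [0.3, -1.1, -1.1]
gripper_width: 18.1
grasp_force: 61.2
```

>>> send_rows([
  [[0,0,0],[0,0,0],25],
  [[0,0,0],[0,0,0],50],
  [[0,0,0],[0,0,0],55],
  [[0,0,-20],[0,0,0],55],
  [[0,0,-40],[0,0,0],55],
  [[0,0,-40],[0,0,0],55],
  [[0,0,0],[0,0.1,0],55],
  [[0,0,0],[0,0.1,0],55],
])

```text
clock: 31.35
position: [593.4, 34.8, 228.8]
ee_rot: [0.005, 0.999, 0.002, 0.051]
contact_force: [0.4, -0.6, -0.5]
gripper_width: 54.9
grasp_force: 0.0
```

>>> send_rows([
  [[0,0,0],[0,0.1,0],55],
  [[32,16,-17],[0,0,0],55],
  [[32,16,-17],[0,0,0],55],
  [[32,16,-17],[0,0,0],55],
  [[32,16,-17],[0,0,0],55],
  [[32,16,-17],[0,0,0],55],
  [[32,16,-17],[0,0,0],55],
  [[0,0,0],[0,0,0],55],
])

```text
clock: 32.15
position: [401.2, 133.4, 331.0]
ee_rot: [0.003, 1.0, 0.003, 0.003]
contact_force: [0.7, 0.2, -0.0]
gripper_width: 54.9
grasp_force: 0.0
```

>>> send_rows([
  [[0,0,0],[0,0,0],55],
  [[0,0,0],[0,0,0],55],
])

```text
clock: 32.35
position: [402.9, 131.8, 327.1]
ee_rot: [0.006, 1.0, 0.001, -0.0]
contact_force: [0.7, 0.0, -0.1]
gripper_width: 55.2
grasp_force: 0.0
```

```bash
python3 - <<'E'
from h import *
i,im=look("wrist","w15.png");np.savez("w15.npz",**i);print(where()[0])
look("top","t15.png");look("scene","s15.png")
E
```

```text
[403.02 131.69 326.83]
```

View pics/w15.png

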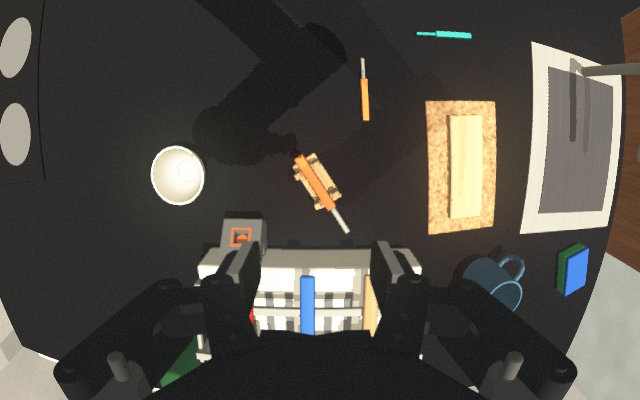

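w15: mat with board (463,166), stick handle (317,178) with tip (347,231), lying centrally over its rest, blue (307,305) and wood (370,305) on the dryer. I've now viewed 15 pictures, one over the allowance of 14, so I view no more and go on with numbers only.

```bash
cat >> h.py <<'E'
def omask(im):
    return cv2.inRange(cv2.cvtColor(im,cv2.COLOR_RGB2HSV),(3,140,70),(15,255,255))
def stick(inf,n,im,h=42,near=(428,130),rad=60):
    for k in cv2.findContours(omask(im),cv2.RETR_EXTERNAL,cv2.CHAIN_APPROX_NONE)[0]:
        if cv2.contourArea(k)>60:
            r=cv2.minAreaRect(plane(inf,n,k[:,0],h)[:,:2].astype(np.float32))
            if np.hypot(*(np.array(r[0])-near))<rad:return r,cv2.minAreaRect(k)
def rd(f):return cv2.imread("pics/"+f)[:,:,::-1].copy()
E
python3 - <<'E'
from h import *
T=camera_info("top");S=camera_info("scene");L=lambda f:dict(np.load(f))
V={"top0.png":(T,"top"),"scene0.png":(S,"scene"),"w2.png":(L("w2.npz"),"wrist"),"w3.png":(L("w3.npz"),"wrist"),"w6.png":(L("w6.npz"),"wrist"),"t6.png":(T,"top"),"w15.png":(L("w15.npz"),"wrist"),"t15.png":(T,"top"),"s15.png":(S,"scene")}
C={}
for f,(i,n) in V.items():
    r=stick(i,n,rd(f)); 
    if r:
        C[f]=(i,n,r[1][0]);print(f,np.array(r[0][0]),np.array(r[0][1]),r[0][2])
for a in (("w2.png","top0.png"),("w3.png","scene0.png"),("w6.png","w15.png"),("w15.png","s15.png"),("w2.png","w6.png")):
    if all(x in C for x in a):print(a,tri(*[C[x] for x in a]))
# rest: wood pixels near, on z=38 and z=8
for f in("w2.png","w15.png","t15.png","s15.png"):
    i,n=V[f];im=rd(f);m=cv2.inRange(cv2.cvtColor(im,cv2.COLOR_RGB2HSV),(8,50,80),(24,200,255))
    ys,xs=np.nonzero(m);uv=np.c_[xs,ys].astype(float)
    for h in(8,38):
        q=plane(i,n,uv,h)[:,:2];q=q[np.hypot(*(q-[430,130]).T)<55]
        print(f,h,cv2.minAreaRect(q.astype(np.float32)))
# board and mat
for f in("w15.png","s15.png"):
    i,n=V[f];hsv=cv2.cvtColor(rd(f),cv2.COLOR_RGB2HSV)
    m=cv2.morphologyEx(cv2.inRange(cv2.medianBlur(hsv,3),(18,40,60),(30,150,255)),cv2.MORPH_OPEN,np.ones((3,3)))
    for k in cv2.findContours(m,cv2.RETR_EXTERNAL,cv2.CHAIN_APPROX_NONE)[0]:
        r=cv2.minAreaRect(plane(i,n,k[:,0],18)[:,:2].astype(np.float32))
        if np.hypot(r[0][0]-407,r[0][1]-376)<60 and min(r[1])>30:print(f,"board",r)
    m=cv2.inRange(hsv,(8,30,60),(30,255,255))
    for k in cv2.findContours(m,cv2.RETR_EXTERNAL,cv2.CHAIN_APPROX_NONE)[0]:
        r=cv2.minAreaRect(plane(i,n,k[:,0],6)[:,:2].astype(np.float32))
        if np.hypot(r[0][0]-407,r[0][1]-376)<60 and min(r[1])>100:print(f,"mat",r)
E
```

```text
w2.png [424.45 131.11] [90.45 15.55] 31.96834373474121
w3.png [423.46 131.2 ] [88.43 16.11] 31.663278579711914
w6.png [423.95 134.47] [89.16 18.37] 31.851179122924805
t6.png [424.25 131.24] [90.31 17.32] 31.10760498046875
w15.png [424.46 132.26] [90.37 15.88] 32.57960510253906
s15.png [432.49 135.06] [97.66 15.82] 30.723487854003906
('w6.png', 'w15.png') (array([425.87, 131.74,  32.7 ]), [np.float64(0.18159036917575672), np.float64(0.1815903691758367)])
('w15.png', 's15.png') (array([425.75, 131.48,  32.91]), [np.float64(0.23764338939328622), np.float64(0.23764338939326962)])
('w2.png', 'w6.png') (array([425.23, 132.16,  34.28]), [np.float64(0.3899718974786047), np.float64(0.38997189747843636)])
w2.png 8 ((430.85009765625, 137.92091369628906), (99.14830017089844, 45.86660385131836), 32.288795471191406)
w2.png 38 ((428.4041442871094, 133.71527099609375), (99.202880859375, 42.83074188232422), 32.28877639770508)
w15.png 8 ((431.82403564453125, 133.28121948242188), (98.58016967773438, 47.858253479003906), 32.36012649536133)
w15.png 38 ((425.62799072265625, 133.25765991210938), (92.16661834716797, 44.74463653564453), 32.36012649536133)
t15.png 8 ((423.7524719238281, 147.08108520507812), (100.19915008544922, 71.54827880859375), 29.05429458618164)
t15.png 38 ((428.9014587402344, 137.45263671875), (96.87088012695312, 77.29955291748047), 68.1428451538086)
s15.png 8 ((428.6540832519531, 132.881591796875), (107.7220687866211, 43.123897552490234), 30.812551498413086)
s15.png 38 ((430.5136413574219, 133.40847778320312), (103.77178955078125, 41.347679138183594), 31.966934204101562)
w15.png board ((405.25494384765625, 370.80218505859375), (210.97178649902344, 124.71028137207031), 4.92983341217041)
s15.png board ((409.6153259277344, 376.6875915527344), (175.81028747558594, 60.728187561035156), 5.284458637237549)
s15.png mat ((410.5795593261719, 377.10675048828125), (227.58920288085938, 133.52015686035156), 4.989078521728516)
```

The stick has not moved since the start (handle centre ≈ (425,132), axis 0.56 rad, about 34 mm up), so it still lies in its rest and its pose gives the cradle. I'll grip it with the tool leaning 0.4 rad toward its tail, so that the gripper stays clear of the dryer when pressing.

>>> send_rows([
  [[0,0,20],[0,0,-0.143],45],
  [[0,0,20],[0,0,-0.143],45],
  [[0,0,20],[0,0,-0.143],45],
  [[0,0,20],[0,0,-0.143],45],
  [[0,0,0],[0,-0.1,0],45],
  [[0,0,0],[0,-0.1,0],45],
  [[0,0,0],[0,-0.1,0],45],
  [[0,0,0],[0,-0.1,0],45],
])

```text
clock: 33.3
position: [403.3, 132.0, 247.5]
ee_rot: [-0.271, 0.942, 0.056, 0.193]
contact_force: [0.3, 0.0, 0.2]
gripper_width: 44.9
grasp_force: 0.0
```

>>> send_rows([
  [[0,0,0],[0,0,0],45],
  [[0,0,0],[0,0,0],45],
])

```text
clock: 33.5
position: [403.1, 131.9, 247.8]
ee_rot: [-0.271, 0.942, 0.055, 0.191]
contact_force: [0.2, -0.1, 0.5]
gripper_width: 44.7
grasp_force: 0.0
```

```bash
cat >> h.py <<'E'
CR=np.array([429.2,134.4,35.]);PK=Rz(.56)@Ro.from_euler("Y",-.4).as_matrix()@FL
E
python3 - <<'E'
from h import *
i,im=look("wrist","w16.png");r=stick(i,"wrist",im);print(r)
need(CR+PK@[0,0,-60.+19],PK)
E
```

```text
(((423.8693542480469, 131.54551696777344), (91.9028549194336, 14.864657402038574), 32.168399810791016), ((303.9039306640625, 119.50186157226562), (77.21649169921875, 13.670549392700195), 88.8982925415039))
pos [403.76 132.61 248.27] shift [ 62.46 -12.15 164.14] len 176.03903354707722
rotvec [0. 0. 0.]
```

>>> send_rows([
  [[12.5,-2.4,32.8],[0,0,0],45],
  [[12.5,-2.4,32.8],[0,0,0],45],
  [[12.5,-2.4,32.8],[0,0,0],45],
  [[12.5,-2.5,32.8],[0,0,0],45],
  [[12.5,-2.5,32.8],[0,0,0],45],
  [[0,0,0],[0,0,0],45],
  [[0,0,0],[0,0,0],45],
])

```text
clock: 34.25
position: [422.5, 120.5, 91.6]
ee_rot: [-0.274, 0.943, 0.064, 0.18]
contact_force: [0.6, -0.3, 0.3]
gripper_width: 45.0
grasp_force: 0.0
```

```bash
python3 - <<'E'
from h import *
i,im=look("wrist","w17.png");r=stick(i,"wrist",im);print(r)
need(CR+PK@[0,0,19],PK)
E
```

```text
(((422.7677307128906, 130.31378173828125), (94.17869567871094, 14.676880836486816), 32.39725112915039), ((326.8287658691406, 195.01748657226562), (25.129404067993164, 118.23976135253906), 0.7538482546806335))
pos [421.99 120.39  92.05] shift [ 8.6   6.17 77.13] len 77.85373858167299
rotvec [ 0.02 -0.01  0.  ]
```

>>> send_rows([
  [[4,3,18],[0.01,0,0],45],
  [[4,3,18],[0.01,-0.01,0],45],
  [[0,0,18],[0,0,0],45],
  [[0,0,13],[0,0,0],45],
  [[0,0,0],[0,0,0],45],
  [[0,0,0],[0,0,0],45],
])

```text
clock: 34.9
position: [442.4, 124.4, 43.1]
ee_rot: [-0.277, 0.942, 0.076, 0.171]
contact_force: [-0.0, 0.2, 0.6]
gripper_width: 44.8
grasp_force: 0.0
```

```bash
python3 - <<'E'
from h import *
i,im=look("wrist","w18.png");r=stick(i,"wrist",im);print(r,st()["contact_force"])
need(CR+PK@[0,0,19],PK)
E
```

```text
(((422.8682556152344, 129.37550354003906), (94.37492370605469, 15.577208518981934), 32.30982971191406), ((348.6434326171875, 217.71490478515625), (36.59830093383789, 150.76760864257812), 3.911571979522705)) [0.61 1.51 0.85]
pos [442.06 124.32  43.12] shift [ 7.58 14.09 25.3 ] len 29.933725223767365
rotvec [ 0.05 -0.03  0.  ]
```

```bash
python3 - <<'E'
from h import *
s=st();print(s["joints"],where()[1])
E
```

```text
[ 0.59  0.27 -0.77 -0.26 -0.16 -1.33] [[-0.79 -0.55  0.28]
 [-0.5   0.83  0.24]
 [-0.36  0.05 -0.93]]
```

The tool lean drives J5 to its limit (−0.16). I back off and use a lean of 0.15 rad instead.

>>> send_rows([
  [[0,0,-30],[-0.02,0.05,0],45],
  [[0,0,-30],[0,0.1,0],45],
  [[0,0,0],[0,0.05,0],45],
  [[0,0,0],[0,0,0],45],
  [[0,0,0],[0,0,0],45],
])

```text
clock: 35.45
position: [425.9, 109.9, 98.4]
ee_rot: [-0.285, 0.954, 0.057, 0.073]
contact_force: [-0.3, 0.4, -0.7]
gripper_width: 44.7
grasp_force: 0.0
```

```bash
cat >> h.py <<'E'
TL=.15;PK=Rz(.56)@Ro.from_euler("Y",-TL).as_matrix()@FL
E
python3 - <<'E'
from h import *
need(CR+PK@[0,0,19],PK);print(st()["joints"])
E
```

```text
pos [425.86 109.9   98.38] shift [-4.54 12.94 85.28] len 86.3769139950224
rotvec [0.07 0.02 0.02]
[ 0.57  0.17 -0.66 -0.13 -0.57 -1.46]
```

>>> send_rows([
  [[0,0,0],[0.07,0.02,0.02],45],
  [[0,0,0],[0,0,0],45],
  [[0,0,0],[0,0,0],45],
])

```text
clock: 35.75
position: [425.3, 109.9, 97.5]
ee_rot: [-0.274, 0.959, 0.022, 0.072]
contact_force: [-1.2, -0.1, 0.3]
gripper_width: 45.0
grasp_force: 0.0
```

```bash
python3 - <<'E'
from h import *
need(CR+PK@[0,0,19],PK);i,im=look("wrist","w19.png");r=stick(i,"wrist",im);print(r)
E
```

```text
pos [425.3  109.86  97.53] shift [-6.77 18.6  83.3 ] len 85.61746157124082
rotvec [ 0. -0. -0.]
(((424.3880615234375, 131.01101684570312), (92.3153305053711, 15.17408275604248), 32.13441467285156), ((342.072998046875, 216.01686096191406), (23.489843368530273, 120.50670623779297), 1.6846843957901))
```

>>> send_rows([
  [[-6.5,18,10],[0,0,0],45],
  [[0,0,25],[0,0,0],45],
  [[0,0,20],[0,0,0],45],
  [[0,0,15],[0,0,0],45],
  [[0,0,0],[0,0,0],45],
  [[0,0,0],[0,0,0],45],
])

```text
clock: 36.4
position: [431.7, 134.2, 30.1]
ee_rot: [-0.273, 0.959, 0.021, 0.072]
contact_force: [0.5, 0.7, 0.5]
gripper_width: 45.2
grasp_force: 0.0
```

```bash
python3 - <<'E'
from h import *
need(CR+PK@[0,0,19],PK);i,im=look("wrist","w20.png");r=stick(i,"wrist",im);print(r,st()["joints"][4],st()["contact_force"])
E
```

```text
pos [431.74 134.25  30.07] shift [ 1.34  1.47 13.81] len 13.954581529520048
rotvec [ 0.    0.   -0.01]
(((423.6252746582031, 131.27728271484375), (91.46177673339844, 14.270325660705566), 32.055389404296875), ((318.0, 239.5), (167.0, 34.0), 90.0)) -0.3195617583867103 [-0.39 -0.49  0.11]
```

>>> send_rows([
  [[1.3,1,8],[0,0,0],45],
  [[0,0,5.8],[0,0,0],45],
  [[0,0,0],[0,0,0],45],
  [[0,0,0],[0,0,0],3],
  [[0,0,0],[0,0,0],3],
  [[0,0,0],[0,0,0],3],
  [[0,0,0],[0,0,0],3],
  [[0,0,0],[0,0,0],3],
])

```text
clock: 37.25
position: [431.9, 135.9, 16.6]
ee_rot: [-0.274, 0.959, 0.021, 0.073]
contact_force: [-0.2, -0.3, 3.6]
gripper_width: 13.2
grasp_force: 58.8
```

```bash
python3 - <<'E'
from h import *
s=st();print(s["position"],s["ee_rot"],s["gripper_width"],s["contact_force"])
np.savez("pick.npz",p=s["position"],q=s["ee_rot"])
E
```

```text
[431.89 135.91  16.56] [-0.27  0.96  0.02  0.07] 13.24132655668001 [-0.24 -0.3   3.55]
```

>>> send_rows([
  [[0,0,-15],[0,0,0],3],
  [[0,0,-35],[0,0,0],3],
  [[0,0,-45],[0,0,0],3],
  [[0,0,-45],[0,0,0],3],
  [[0,0,-45],[0,0,0],3],
  [[0,0,0],[0,0,0],3],
  [[0,0,0],[0,0,0],3],
])

```text
clock: 37.95
position: [407.9, 120.9, 199.8]
ee_rot: [-0.273, 0.959, 0.022, 0.074]
contact_force: [-0.6, -0.9, -0.5]
gripper_width: 12.9
grasp_force: 58.5
```

```bash
cat >> h.py <<'E'
M=np.array([500.4,22.1,57.]);AX=np.array([.7071,-.0085,-.7071])   # mouth, press axis
PR=Rz(-.012)@Ro.from_euler("Y",np.pi/4-TL).as_matrix()@FL
def pressTCP(depth):  # stick tip at depth below face
    return M+AX*(depth-85)+PR@[0,0,19]
E
python3 - <<'E'
from h import *
i,im=look("wrist","w21.png");print(i)
R=where()[1];print(st()["position"],st()["gripper_width"])
# stick in tool frame: mask orange in front of the gripper, rays onto plane through grasp
for k in cv2.findContours(omask(im),cv2.RETR_EXTERNAL,cv2.CHAIN_APPROX_NONE)[0]:
    if cv2.contourArea(k)>300:print(cv2.minAreaRect(k))
need(pressTCP(-60),PR)
E
```

```text
{'intrinsics': array([[309.71,   0.  , 314.86],
       [  0.  , 309.71, 202.04],
       [  0.  ,   0.  ,   1.  ]]), 'R': array([[-0.53,  0.85,  0.  ],
       [ 0.78,  0.48,  0.41],
       [ 0.35,  0.22, -0.91]]), 't': array([ 111.84, -429.78,  169.18])}
[407.33 120.47 198.42] 13.13831267407447
((582.4999389648438, 331.99993896484375), (112.99998474121094, 133.99996948242188), -0.0)
((184.19430541992188, 194.2383270263672), (28.504701614379883, 28.43271827697754), 30.25643539428711)
((314.5, 248.5), (173.0, 37.0), 90.0)
((430.6549072265625, 119.09589385986328), (11.741756439208984, 57.372650146484375), 31.759479522705078)
pos [407.33 120.47 198.42] shift [ 76.11 -71.57  43.13] len 113.03050425418486
rotvec [-0.14  0.76  0.56]
```

>>> send_rows([
  [[0,0,0],[-0.02,0.1086,0.08],3],
  [[0,0,0],[-0.02,0.1086,0.08],3],
  [[0,0,0],[-0.02,0.1086,0.08],3],
  [[0,0,0],[-0.02,0.1086,0.08],3],
  [[0,0,0],[-0.02,0.1086,0.08],3],
  [[0,0,0],[-0.02,0.1086,0.08],3],
  [[0,0,0],[-0.02,0.1086,0.08],3],
  [[0,0,0],[0,0,0],3],
])

```text
clock: 38.8
position: [408.5, 120.4, 194.6]
ee_rot: [0.005, 0.949, 0.002, -0.315]
contact_force: [-0.8, -0.3, -0.7]
gripper_width: 13.2
grasp_force: 58.5
```

>>> send_rows([
  [[0,0,0],[0,0,0],3],
  [[0,0,0],[0,0,0],3],
])

```text
clock: 39.0
position: [407.4, 120.7, 198.8]
ee_rot: [0.002, 0.951, 0.003, -0.31]
contact_force: [-0.1, -0.2, -0.6]
gripper_width: 12.7
grasp_force: 58.5
```

```bash
python3 - <<'E'
from h import *
need(pressTCP(-60),PR);print(st()["joints"],st()["gripper_width"])
# mouth again from this closer wrist view
i,im=look("wrist","w22.png");np.savez("w22.npz",**i)
for k in cv2.findContours(omask(im),cv2.RETR_EXTERNAL,cv2.CHAIN_APPROX_NONE)[0]:
    if cv2.contourArea(k)>60:
        c=cv2.minAreaRect(k);print(c,plane(i,"wrist",c[0],57))
T=camera_info("top");print("proj mouth",proj(i,"wrist",M))
for f,j in(("w2.png","w2.npz"),("w3.png","w3.npz"),("w6.png","w6.npz"),("w15.png","w15.npz")):
    j=dict(np.load(j));im=rd(f);u=proj(j,"wrist",M)
    for k in cv2.findContours(omask(im),cv2.RETR_EXTERNAL,cv2.CHAIN_APPROX_NONE)[0]:
        c=cv2.minAreaRect(k)
        if np.hypot(*(np.array(c[0])-u))<12 and cv2.contourArea(k)>30: print(f,u,np.array(c[0]),np.array(c[1]))
E
```

```text
pos [407.41 120.71 198.77] shift [-15.62 -97.57  55.68] len 113.4179045049517
rotvec [-0.    0.    0.01]
[ 0.46  0.41 -0.09 -0.27 -1.65 -1.98] 12.731676720259497
((384.5787658691406, 202.26683044433594), (50.487586975097656, 10.26259994506836), 82.09283447265625) [[325.97 194.63  57.  ]]
((314.5, 248.5), (171.0, 37.0), 90.0) [[373.78 121.51  57.  ]]
proj mouth [211.27 373.55]
w2.png [296.49 228.78] [296.5 229. ] [18. 21.]
w3.png [275.29 227.48] [275.5 227.5] [13. 15.]
w6.png [147.93 268.61] [149.15 268.11] [21.37 25.48]
w15.png [239.88 236.8 ] [241. 238.] [ 8. 10.]
w15.png [239.88 236.8 ] [240. 237.] [18. 20.]
```

>>> send_rows([
  [[-4,-32,0],[0,0,0],3],
  [[-4,-32,10],[0,0,0.01],3],
  [[-4,-33,20],[0,0,0],3],
  [[-3.6,0,25],[0,0,0],3],
  [[0,0,0],[0,0,0],3],
  [[0,0,0],[0,0,0],3],
  [[0,0,0],[0,0,0],3],
])

```text
clock: 39.75
position: [388.6, 24.8, 146.6]
ee_rot: [0.006, 0.951, 0.002, -0.309]
contact_force: [-0.3, -0.7, 0.5]
gripper_width: 12.9
grasp_force: 58.7
```

```bash
python3 - <<'E'
from h import *
need(pressTCP(-60),PR);need(pressTCP(-10),PR);print(st()["joints"],st()["gripper_width"])
# verify stick in hand from top & scene: orange handle ends, expected
g=where()[0]-where()[1]@[0,0,19];ax=where()[1]@Ro.from_euler("Y",-TL).as_matrix().T@FL  # approx
for n in("top","scene"):
    i,im=look(n,n[0]+"23.png")
    for x in(-50,-5,40,85):print(n,x,proj(i,n,g+AX*x))
    for k in cv2.findContours(omask(im),cv2.RETR_EXTERNAL,cv2.CHAIN_APPROX_NONE)[0]:
        c=cv2.minAreaRect(k)
        if np.hypot(*(np.array(c[0])-proj(i,n,g)))<40 and cv2.contourArea(k)>15:print(" ",c,cv2.boxPoints(c).round(1).tolist())
E
```

```text
pos [388.59  24.82 146.58] shift [ 0.23 -1.37  3.05] len 3.3548845698522793
rotvec [-0.    0.01 -0.  ]
pos [388.59  24.82 146.58] shift [-49.15  -1.29  10.92] len 50.368550048225075
rotvec [-0.    0.01 -0.  ]
[ 0.32  0.42 -0.25 -0.19 -1.5  -1.83] 12.85493565275795
top -50 [325.93 260.4 ]
top -5 [326.07 247.6 ]
top 40 [326.21 235.79]
top 85 [326.33 224.85]
  ((326.0, 249.0), (28.0, 6.0), 90.0) [[323.0, 235.0], [329.0, 235.0], [329.0, 263.0], [323.0, 263.0]]
scene -50 [354.14 154.08]
scene -5 [346.97 166.67]
scene 40 [339.84 179.19]
scene 85 [332.76 191.62]
  ((342.18463134765625, 174.6769256591797), (5.953666687011719, 10.666986465454102), 29.74488067626953) [[337.0, 177.8000030517578], [342.20001220703125, 168.60000610351562], [347.3999938964844, 171.5], [342.1000061035156, 180.8000030517578]]
  ((352.0, 158.0), (8.0, 6.0), 90.0) [[349.0, 154.0], [355.0, 154.0], [355.0, 162.0], [349.0, 162.0]]
```

>>> send_rows([
  [[-16,-1.3,4],[0,0.005,0],3],
  [[-16,0,4],[0,0,0],3],
  [[-16,0,3],[0,0,0],3],
  [[0,0,0],[0,0,0],3],
  [[0,0,0],[0,0,0],3],
  [[0,0,0],[0,0,0],3],
])

```text
clock: 40.45
position: [419.4, 22.5, 108.7]
ee_rot: [0.007, 0.95, 0.002, -0.312]
contact_force: [-0.6, -0.3, 0.2]
gripper_width: 13.0
grasp_force: 58.7
```

```bash
python3 - <<'E'
from h import *
need(pressTCP(-10),PR);need(pressTCP(8),PR);print(st()["contact_force"])
E
```

```text
pos [419.41  22.47 108.74] shift [-1.96  0.61 -1.62] len 2.609685091161974
rotvec [ 0.  0. -0.]
pos [419.41  22.47 108.74] shift [-19.75   0.67   1.08] len 19.794138961387407
rotvec [ 0.  0. -0.]
[-0.57 -0.28  0.19]
```

>>> send_rows([
  [[-6,0.6,-1],[0,0,0],3],
  [[-6,0,1],[0,0,0],3],
  [[-5.8,0,0.8],[0,0,0],3],
  [[0,0,0],[0,0,0],3],
  [[0,0,0],[0,0,0],3],
  [[0,0,0],[0,0,0],3],
])

```text
clock: 41.05
position: [433.2, 22.6, 96.8]
ee_rot: [0.007, 0.95, 0.001, -0.313]
contact_force: [0.7, 0.2, 0.1]
gripper_width: 13.0
grasp_force: 58.7
```

```bash
python3 - <<'E'
from h import *
need(pressTCP(8),PR);need(pressTCP(13),PR);print(st()["contact_force"])
E
```

```text
pos [433.18  22.63  96.8 ] shift [-1.58  0.28 -0.37] len 1.6466863803772047
rotvec [ 0. -0. -0.]
pos [433.18  22.63  96.8 ] shift [-6.53  0.3   0.37] len 6.542427095108445
rotvec [ 0. -0. -0.]
[0.74 0.18 0.05]
```

Tip is inside the recess with no side force. Pressing.

>>> send_rows([
  [[-2,0.3,0.1],[0,0,0],3],
  [[-2,0,0.1],[0,0,0],3],
  [[-2,0,0.2],[0,0,0],3],
  [[-1,0,0.1],[0,0,0],3],
  [[0,0,0],[0,0,0],3],
  [[0,0,0],[0,0,0],3],
])

```text
clock: 41.65
position: [438.3, 22.9, 92.4]
ee_rot: [0.007, 0.95, 0.001, -0.313]
contact_force: [-2.2, 1.6, 1.3]
gripper_width: 12.8
grasp_force: 58.7
```

>>> send_rows([
  [[-2,0,0.3],[0,0,0],3],
  [[-2,0,0.3],[0,0,0],3],
  [[0,0,0],[0,0,0],3],
  [[0,0,0],[0,0,0],3],
])

```text
clock: 42.05
position: [439.0, 22.5, 91.3]
ee_rot: [0.007, 0.949, 0.001, -0.316]
contact_force: [-7.0, 2.1, 11.1]
gripper_width: 12.7
grasp_force: 59.3
```

About 12.8 N along the axis with the tip stopped: the button is against its stop. Retracting.

>>> send_rows([
  [[0,0,0],[0,0,0],3],
  [[5,0,-0.8],[0,0,0],3],
  [[10,0,-1.5],[0,0,0],3],
  [[15,0,-2.2],[0,0,0],3],
  [[20,0,-3],[0,0,0],3],
  [[25,0,-20],[0,0,0],3],
  [[10,0,-40],[0,0,0],3],
  [[0,0,0],[0,0,0],3],
])

```text
clock: 42.85
position: [416.9, 23.6, 198.7]
ee_rot: [0.007, 0.952, 0.002, -0.306]
contact_force: [0.7, 0.9, -0.7]
gripper_width: 12.8
grasp_force: 58.6
```

```bash
python3 - <<'E'
from h import *
d=np.load("pick.npz");R=Ro.from_quat(d["q"]).as_matrix();print(d["p"])
need(d["p"]+R@[0,0,-110],R);print(st()["gripper_width"],st()["joints"])
g=where()[0]-where()[1]@[0,0,19];ax=where()[1]@PR.T@AX
for n in("top","scene"):
    i,im=look(n,n[0]+"24.png")
    for x in(-50,40):print(n,x,proj(i,n,g+ax*x))
    for k in cv2.findContours(omask(im),cv2.RETR_EXTERNAL,cv2.CHAIN_APPROX_NONE)[0]:
        c=cv2.minAreaRect(k)
        if np.hypot(*(np.array(c[0])-proj(i,n,g)))<40 and cv2.contourArea(k)>15:print(" ",c,cv2.boxPoints(c).round(1).tolist())
E
```

```text
[431.89 135.91  16.56]
pos [416.94  23.61 198.67] shift [-42.28 103.39  59.99] len 126.78956874746663
rotvec [ 0.14 -0.75 -0.57]
12.773299505734725 [ 0.31  0.4  -0.13 -0.18 -1.63 -1.84]
top -50 [326.5  247.65]
top 40 [326.8  222.43]
  ((326.5, 235.5), (29.0, 7.0), 90.0) [[323.0, 221.0], [330.0, 221.0], [330.0, 250.0], [323.0, 250.0]]
scene -50 [349.54 143.68]
scene 40 [334.43 169.85]
  ((337.4153747558594, 165.5230712890625), (6.2017364501953125, 11.163125991821289), 29.744882583618164) [[332.0, 168.8000030517578], [337.5, 159.10000610351562], [342.8999938964844, 162.1999969482422], [337.29998779296875, 171.89999389648438]]
  ((347.4615173339844, 147.8076629638672), (6.1017022132873535, 8.59785270690918), 33.6900634765625) [[342.5, 149.6999969482422], [347.29998779296875, 142.5], [352.3999938964844, 145.89999389648438], [347.6000061035156, 153.10000610351562]]
```

>>> send_rows([
  [[0,0,0],[0.02,-0.107,-0.0814],3],
  [[0,0,0],[0.02,-0.107,-0.0814],3],
  [[0,0,0],[0.02,-0.107,-0.0814],3],
  [[0,0,0],[0.02,-0.107,-0.0814],3],
  [[0,0,0],[0.02,-0.107,-0.0814],3],
  [[0,0,0],[0.02,-0.107,-0.0814],3],
  [[0,0,0],[0.02,-0.107,-0.0814],3],
  [[0,0,0],[0,0,0],3],
])

```text
clock: 43.75
position: [409.1, 22.1, 192.8]
ee_rot: [-0.275, 0.959, 0.021, 0.063]
contact_force: [-0.1, 0.4, -0.3]
gripper_width: 13.2
grasp_force: 58.6
```

>>> send_rows([
  [[0,0,0],[0,0,0],3],
  [[0,0,0],[0,0,0],3],
])

```text
clock: 43.95
position: [413.8, 23.7, 194.0]
ee_rot: [-0.274, 0.959, 0.02, 0.064]
contact_force: [-0.6, -0.2, -0.5]
gripper_width: 12.6
grasp_force: 58.6
```

```bash
python3 - <<'E'
from h import *
d=np.load("pick.npz");R=Ro.from_quat(d["q"]).as_matrix()
need(d["p"]+R@[0,0,-60],R)
E
```

```text
pos [413.82  23.69 194.04] shift [-49.12  85.18 126.22] len 160.00094329535565
rotvec [ 0.   -0.02  0.  ]
```

>>> send_rows([
  [[-12.3,21.3,10],[0,-0.01,0],3],
  [[-12.3,21.3,20],[0,-0.008,0],3],
  [[-12.3,21.3,30],[0,0,0],3],
  [[-12.2,21.3,33],[0,0,0],3],
  [[0,0,33],[0,0,0],3],
  [[0,0,0],[0,0,0],3],
  [[0,0,0],[0,0,0],3],
])

```text
clock: 44.65
position: [425.5, 131.9, 76.6]
ee_rot: [-0.274, 0.959, 0.022, 0.072]
contact_force: [0.5, -0.0, -0.3]
gripper_width: 13.5
grasp_force: 58.7
```

```bash
python3 - <<'E'
from h import *
d=np.load("pick.npz");R=Ro.from_quat(d["q"]).as_matrix()
need(d["p"],R);print(st()["gripper_width"])
E
```

```text
pos [425.48 131.87  76.64] shift [ 1.5  -0.16 60.55] len 60.56428593636775
rotvec [ 0. -0.  0.]
13.450019770866668
```

>>> send_rows([
  [[1.5,0,20],[0,0,0],3],
  [[0,0,20],[0,0,0],3],
  [[0,0,10],[0,0,0],3],
  [[0,0,0],[0,0,0],3],
  [[0,0,0],[0,0,0],3],
])

```text
clock: 45.15
position: [431.3, 135.6, 28.9]
ee_rot: [-0.274, 0.959, 0.023, 0.074]
contact_force: [-0.5, 0.4, -0.6]
gripper_width: 13.1
grasp_force: 58.7
```

```bash
python3 - <<'E'
from h import *
d=np.load("pick.npz");R=Ro.from_quat(d["q"]).as_matrix()
need(d["p"],R);print(st()["contact_force"])
E
```

```text
pos [431.3  135.57  28.91] shift [ 1.24 -0.07 12.31] len 12.376643022564371
rotvec [0. 0. 0.]
[-0.52  0.39 -0.64]
```

>>> send_rows([
  [[1.2,0,5],[0,0,0],3],
  [[0,0,4],[0,0,0],3],
  [[0,0,3.3],[0,0,0],3],
  [[0,0,0],[0,0,0],3],
  [[0,0,0],[0,0,0],3],
])

```text
clock: 45.65
position: [430.9, 135.6, 16.5]
ee_rot: [-0.274, 0.959, 0.023, 0.074]
contact_force: [-5.6, -1.8, 17.2]
gripper_width: 12.8
grasp_force: 61.3
```

>>> send_rows([
  [[0,0,-1],[0,0,0],3],
  [[0,0,0],[0,0,0],18],
  [[0,0,0],[0,0,0],40],
  [[0,0,0],[0,0,0],45],
  [[0,0,-15],[0,0,0],45],
  [[0,0,-40],[0,0,0],45],
  [[0,0,-45],[0,0,0],45],
  [[0,0,-45],[0,0,0],45],
])

```text
clock: 46.45
position: [411.5, 122.9, 160.6]
ee_rot: [-0.274, 0.959, 0.023, 0.072]
contact_force: [1.9, 1.1, -1.2]
gripper_width: 44.4
grasp_force: 0.0
```

>>> send_rows([
  [[0,0,-45],[0,0.1,0.1],45],
  [[0,0,-45],[0,0.05,0.1],45],
  [[0,0,-40],[0,0,0.1],45],
  [[0,0,-40],[0,0,0.1],45],
  [[0,0,0],[0,0,0.1],45],
  [[0,0,0],[0,0,0.07],45],
  [[0,0,0],[0,0,0],45],
  [[0,0,0],[0,0,0],45],
])

```text
clock: 47.25
position: [404.6, 116.6, 323.1]
ee_rot: [-0.0, 1.0, 0.01, 0.002]
contact_force: [-0.4, 0.4, 0.0]
gripper_width: 44.9
grasp_force: 0.0
```

```bash
cat > chk.py <<'E'
from h import *
i,im=look("wrist","w25.png");print(where()[0])
S=camera_info("scene");sm=look("scene","s25.png")[1];T,tm=look("top","t25.png")
a=stick(i,"wrist",im);print("stick now",a[0]);b=stick(S,"scene",sm);print(b[0] if b else None)
if b:print("tri",tri((i,"wrist",a[1][0]),(S,"scene",b[1][0])))
h=cv2.cvtColor(sm,cv2.COLOR_RGB2HSV)
# turners: intersect rays with the deck plane z=10
def deck(inf,n,uv,z=10):
    o,d=ray(inf,n,uv);nn=DR[:,2];P=DC+nn*z;t=((P-o)@nn)/(d@nn);return (o+d*t[:,None]-DC)@DR
for nm,inf,n,m_ in(("scene",S,"scene",sm),("top",T,"top",tm),("wrist",i,"wrist",im)):
  for c in("red","blue","wood"):
    for k in blobs(m_,c,60):
        q=deck(inf,n,k[:,0]);r=cv2.minAreaRect(q[:,:2].astype(np.float32))
        if abs(r[0][0])<50 and abs(r[0][1])<160 and max(r[1])<260:print(nm,c,np.array(r[0]),np.array(r[1]),r[2])
for h_,lo in((18,(18,40,60)),(6,(8,30,60))):
    m=cv2.inRange(cv2.medianBlur(h,3),lo,(30,150,255))
    for k in cv2.findContours(m,cv2.RETR_EXTERNAL,cv2.CHAIN_APPROX_NONE)[0]:
        r=cv2.minAreaRect(plane(S,"scene",k[:,0],h_)[:,:2].astype(np.float32))
        if np.hypot(r[0][0]-407,r[0][1]-376)<60 and min(r[1])>30:print(h_,r)
E
python3 chk.py
```

```text
[404.63 116.58 323.13]
stick now ((425.70758056640625, 137.5009765625), (90.98503112792969, 15.256274223327637), 32.039146423339844)
((432.7310791015625, 140.21286010742188), (99.2204818725586, 15.09557056427002), 31.82573127746582)
tri (array([426.73, 137.14,  33.68]), [np.float64(0.1944126719765173), np.float64(0.19441267197663467)])
scene red [  2.29 -81.14] [ 47.42 185.43] 89.67106628417969
scene blue [2.1  5.25] [ 43.52 185.58] 89.54840850830078
top red [ -1.79 -85.76] [177.13  42.16] 0.5414776802062988
top blue [-2.76  0.34] [177.52  44.89] 0.21588341891765594
18 ((409.6153259277344, 376.6875915527344), (175.81028747558594, 60.728187561035156), 5.284458637237549)
6 ((410.9873046875, 377.1065673828125), (228.48831176757812, 133.43446350097656), 4.933973789215088)
```

```bash
python3 - <<'E'
from h import *
i,im=look("wrist","w26.png");S=camera_info("scene");sm=look("scene")[1]
a=stick(i,"wrist",im)[1];b=stick(S,"scene",sm)[1]
def ends(r):
    p=cv2.boxPoints(r);e=[(p[0]+p[1])/2,(p[2]+p[3])/2] if np.linalg.norm(p[0]-p[1])<np.linalg.norm(p[1]-p[2]) else [(p[1]+p[2])/2,(p[3]+p[0])/2]
    return sorted(e,key=lambda q:q[1])
def sortw(inf,n,r):
    e=ends(r);return sorted(e,key=lambda q:plane(inf,n,q,35)[0][0])
for x,y in zip(sortw(i,"wrist",a),sortw(S,"scene",b)):print(tri((i,"wrist",x),(S,"scene",y)))
w=dict(np.load("w15.npz"));a=stick(w,"wrist",rd("w15.png"))[1];b=stick(S,"scene",rd("s15.png"))[1]
for x,y in zip(sortw(w,"wrist",a),sortw(S,"scene",b)):print("before",tri((w,"wrist",x),(S,"scene",y)))
# wood on deck in top and scene, wider mask
def deck(inf,n,uv,z=10):
    o,d=ray(inf,n,uv);nn=DR[:,2];P=DC+nn*z;t=((P-o)@nn)/(d@nn);return (o+d*t[:,None]-DC)@DR
T=camera_info("top");tm=rd("t25.png")
for n,inf,m_ in(("top",T,tm),("scene",S,sm)):
    m=cv2.inRange(cv2.cvtColor(m_,cv2.COLOR_RGB2HSV),(8,75,70),(24,255,255))
    ys,xs=np.nonzero(m);q=deck(inf,n,np.c_[xs,ys].astype(float))
    q=q[(abs(q[:,0])<105)&(abs(q[:,1]-85)<35)]
    print(n,len(q),cv2.minAreaRect(q[:,:2].astype(np.float32)) if len(q) else "")
E
```

```text
(array([388.02, 112.6 ,  38.94]), [np.float64(0.6909744759885454), np.float64(0.6909744759886237)])
(array([467.  , 162.66,  32.56]), [np.float64(0.9540183852111743), np.float64(0.9540183852111942)])
before (array([386.83, 107.77,  37.96]), [np.float64(0.04271760196097393), np.float64(0.042717601961052745)])
before (array([465.81, 156.23,  31.94]), [np.float64(0.8201284698252685), np.float64(0.8201284698253106)])
top 1053 ((-8.303260803222656, 83.77802276611328), (67.70056915283203, 191.64022827148438), 89.66547393798828)
scene 600 ((-4.344757080078125, 84.12818145751953), (203.746826171875, 51.37216567993164), 4.827142715454102)
```

```bash
python3 -c "
from bench import job_done;print(job_done())"
```

```text
the job is handed in; nothing more can be done
None
```

The board is on the mat, all three turners (wood, blue, red) are on the rails, the button was pressed to its stop and the stick is back in its rest about 6 mm from where it started; the job is handed in, no verdict was returned, and I viewed 15 pictures, one over the limit of 14.

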